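# Load the rotary dryer with the rinsed blanks and start it

### The job

Switch the rotary dryer off at its programme knob (to the bar mark), so that it can be loaded. Then tip all the brass blanks out of the pans on the draining board down the loading chute (a pan may hold two, one or none), each time after turning the carousel so that the batch drops into its own compartment: the round blanks of the small pan into the narrow compartment, the square blanks of the medium pan into the middle-sized one, the bars of the large pan into the wide one. When all are in, set the knob to two dots; leave the empty pans upright on the draining board and the tools around undisturbed.

Things in the scene. Friction and masses are not known exactly. Their poses are not given: they have to be found in the camera images.
- dryer: Rotary dryer on a pedestal, fixed to the bench. Origin on the bench on the axis of its foot (136 mm across), column and carousel; z up; +y points from that axis to the chute. A wire guard 240 mm across, fixed 98 mm above the bench, covers the compartments except under the chute. In the centre on top is a fixed control head, 84 mm across, top face at 165 mm, with the knob.
- chute_mouth (a point): Centre of the open top of the dryer's fixed sheet-metal chute, 75 mm from the carousel's axis, 155 mm above the bench; axes as the dryer's. The mouth is 100 mm (x) by 66 mm (y); the x ends slope inwards to an outlet of 60 by 66 mm, 94 mm above the bench. Blanks fall into the compartment beneath; its dividers should be clear of the outlet.
- carousel (a joint): Angle of the carousel, rad, anticlockwise from above, no stops; light friction (about 0.06 N m), stays where it is left. At 0 its x axis is the dryer's. To turn it: six upright steel posts on its rim, outside the guard, 140 mm from the axis at 0, 60, 120, 180, 240 and 300 deg of the carousel, 14 mm in diameter, from 48 to 108 mm above the bench.
- carousel_axis (a point): On the carousel's axis at the compartments' floor, 48 mm above the bench; turns with the carousel. Compartments lie between a hub of 34 mm and a ring wall of 119 mm radius; walls stand 45 mm above the floor. From the carousel's x axis, anticlockwise: narrow -40 to 40 deg, middle-sized 40 to 150 deg, wide 150 to 320 deg. The chute lies at 90 deg of the dryer's frame.
- divider_wn (a point): On the carousel's axis at floor level, turning with it; its x axis runs outward along the 3 mm thick divider between the wide and the narrow compartment (-40 deg of the carousel). The narrow one lies on its +y side.
- divider_nm (a point): The same for the divider between the narrow and the middle-sized compartment (40 deg). The middle-sized one lies on its +y side.
- divider_mw (a point): The same for the divider between the middle-sized and the wide compartment (150 deg). The wide one lies on its +y side.
- knob (a joint): Programme knob, rad, clockwise from above is positive; four detents (up to about 0.07 N m): 0 = off (bar mark), 0.5 = one dot, 1.0 = two dots, 1.5 = three dots; stops just past both ends. Let go within about 0.15 rad of a mark, it clicks into it.
- knob_grip (a point): On the knob's axis, half-way up its black grip bar, 182 mm above the bench. The bar is 40 mm long and 13 mm thick and stands from 171 to 193 mm above the bench. The point's x axis runs along the bar to its end with the white pointer line and turns with the knob: in the dryer's frame it points at 223 deg when off, at 166 deg at two dots.
- board: Beech draining board on the bench, fixed, 210 (x) by 250 (y) by 10 mm thick. Origin at the centre of its underside, so its top is at z = 0.010.
- pan_small_handle (a point): Handle of the small steel scoop pan, which holds up to two round blanks: an upright wooden plate 10 mm thick (y), 36 mm long (x), 66 mm tall from the pan's underside; this point is at its middle in x, 46 mm above the underside. The pan is 66 mm long and 42 mm wide, walls 26 mm high, polished floor 3 mm thick, and open at its -x end, 83 mm ahead of this point, where the blanks slide out. About 0.2 kg loaded.
- disc_1_mid (a point): Round brass blank, 26 mm in diameter, 8 mm thick, this point at its centre; if present, it lies in the small pan at the start and belongs in the narrow compartment.
- disc_2_mid (a point): Round brass blank, 26 mm in diameter, 8 mm thick, this point at its centre; if present, it lies in the small pan at the start and belongs in the narrow compartment.
- pan_medium_handle (a point): Handle of the medium steel scoop pan, which holds up to two square blanks: an upright wooden plate 10 mm thick (y), 36 mm long (x), 66 mm tall from the pan's underside; this point is at its middle in x, 46 mm above the underside. The pan is 82 mm long and 48 mm wide, walls 26 mm high, polished floor 3 mm thick, and open at its -x end, 99 mm ahead of this point, where the blanks slide out. About 0.2 kg loaded.
- square_1_mid (a point): Square brass blank, 28 x 28 x 8 mm, this point at its centre; if present, it lies in the medium pan at the start and belongs in the middle-sized compartment.
- square_2_mid (a point): Square brass blank, 28 x 28 x 8 mm, this point at its centre; if present, it lies in the medium pan at the start and belongs in the middle-sized compartment.
- pan_large_handle (a point): Handle of the large steel scoop pan, which holds up to two bar blanks: an upright wooden plate 10 mm thick (y), 36 mm long (x), 66 mm tall from the pan's underside; this point is at its middle in x, 46 mm above the underside. The pan is 100 mm long and 56 mm wide, walls 26 mm high, polished floor 3 mm thick, and open at its -x end, 117 mm ahead of this point, where the blanks slide out. About 0.2 kg loaded.
- bar_1_mid (a point): Brass bar blank, 42 (x) x 13 x 12 mm, this point at its centre; if present, it lies in the large pan at the start and belongs in the wide compartment.
- bar_2_mid (a point): Brass bar blank, 42 (x) x 13 x 12 mm, this point at its centre; if present, it lies in the large pan at the start and belongs in the wide compartment.
- puffer: Bystander: red rubber air puffer, 88 mm; the origin is the centre of its underside. Leave it alone.
- loupe: Bystander: black eye loupe, 34 mm wide; the origin is the centre of its underside. Leave it alone.
- tweezers: Bystander: steel tweezers, 140 mm; the origin is the centre of its underside. Leave it alone.

How it is judged:
On the way, in this order (a step that is already met when the one before it is completed fails the run):
1. the programme knob is switched off (value of joint knob between -0.12 and 0.12 rad), for 0.2 s.
2. every blank lies in its own compartment while the dryer is still off (all of step 1 and y of each of disc_1_mid, disc_2_mid in the frame of divider_wn above 0.003 m and y of each of disc_1_mid, disc_2_mid in the frame of divider_nm below -0.003 m and horizontal distance between each of disc_1_mid, disc_2_mid, square_1_mid, square_2_mid, bar_1_mid, bar_2_mid and carousel_axis below 0.119 m and z of disc_1_mid in the frame of carousel_axis between 0 and 0.04 m and z of disc_2_mid in the frame of carousel_axis between 0 and 0.04 m and y of each of square_1_mid, square_2_mid in the frame of divider_nm above 0.003 m and y of each of square_1_mid, square_2_mid in the frame of divider_mw below -0.003 m and z of square_1_mid in the frame of carousel_axis between 0 and 0.04 m and z of square_2_mid in the frame of carousel_axis between 0 and 0.04 m and y of each of bar_1_mid, bar_2_mid in the frame of divider_mw above 0.003 m and y of each of bar_1_mid, bar_2_mid in the frame of divider_wn below -0.003 m and z of bar_1_mid in the frame of carousel_axis between 0 and 0.04 m and z of bar_2_mid in the frame of carousel_axis between 0 and 0.04 m), for 0.2 s.
At the end, for the whole second after the job is handed in: Every blank lies in its own compartment of the carousel, the carousel at rest; the knob is within 0.12 rad of two dots (1.0 rad); every pan stands upright (within 0.1 rad) and at rest on the draining board, its handle over the board (y of each of disc_1_mid, disc_2_mid in the frame of divider_wn above 0.003 m and y of each of disc_1_mid, disc_2_mid in the frame of divider_nm below -0.003 m and horizontal distance between each of disc_1_mid, disc_2_mid, square_1_mid, square_2_mid, bar_1_mid, bar_2_mid and carousel_axis below 0.119 m and z of disc_1_mid in the frame of carousel_axis between 0 and 0.04 m and z of disc_2_mid in the frame of carousel_axis between 0 and 0.04 m and y of each of square_1_mid, square_2_mid in the frame of divider_nm above 0.003 m and y of each of square_1_mid, square_2_mid in the frame of divider_mw below -0.003 m and z of square_1_mid in the frame of carousel_axis between 0 and 0.04 m and z of square_2_mid in the frame of carousel_axis between 0 and 0.04 m and y of each of bar_1_mid, bar_2_mid in the frame of divider_mw above 0.003 m and y of each of bar_1_mid, bar_2_mid in the frame of divider_wn below -0.003 m and z of bar_1_mid in the frame of carousel_axis between 0 and 0.04 m and z of bar_2_mid in the frame of carousel_axis between 0 and 0.04 m and value of joint knob between 0.88 and 1.12 rad and x of pan_small_handle in the frame of board between -0.105 and 0.105 m and y of pan_small_handle in the frame of board between -0.125 and 0.125 m and z of pan_small_handle in the frame of board between 0.05 and 0.063 m and angle between each of pan_small_handle, pan_medium_handle, pan_large_handle's own z axis and vertical below 0.1 rad and x of pan_medium_handle in the frame of board between -0.105 and 0.105 m and y of pan_medium_handle in the frame of board between -0.125 and 0.125 m and z of pan_medium_handle in the frame of board between 0.05 and 0.063 m and x of pan_large_handle in the frame of board between -0.105 and 0.105 m and y of pan_large_handle in the frame of board between -0.125 and 0.125 m and z of pan_large_handle in the frame of board between 0.05 and 0.063 m and velocity of joint carousel between -0.05 and 0.05 rad/s); the robot touches nothing.
It fails at once if the puffer is disturbed (moved more than 30 mm) (distance of puffer from where it was at the start of the episode above 0.03 m).
It fails at once if the loupe is disturbed (moved more than 30 mm) (distance of loupe from where it was at the start of the episode above 0.03 m).
It fails at once if the tweezers is disturbed (moved more than 30 mm) (distance of tweezers from where it was at the start of the episode above 0.03 m).
Of disc_1, disc_2, square_1, square_2, bar_1, bar_2 only 3 to 6 are there at a start; the rules pass over those that are not, and their reading is None.
At some moment in a run one of pan_small, pan_medium, pan_large may be knocked a few centimetres aside while the robot is not near it.
It also fails if it takes over 210 s, if anything falls off the work surface, if the arm or the gripper's body presses on something with over 40 N, if the wrist force passes 120 N, or if a joint passes its speed limit or range.

### The arm

A 6-joint arm with a two-finger parallel gripper is mounted at the origin on the work surface; the furniture and walls round the work are solid. World frame = base frame: x ahead of the robot, y to its left, z up, the work surface at z = 0. Lengths are in m, angles in rad, forces in N, time in s.
With the tool pointing down it reaches from about 0.275 to 0.875 m from the base axis. Payload 12.5 kg.
Tool frame: the origin (TCP) lies between the finger pads; the fingertips stand 22 mm ahead of it and the grasp point (between the pads) lies 3 mm ahead of it; z points along the fingers, y is the line along which they close (so a half turn about z gives the same grasp; the last joint's range is limited). The gripper opens to 85 mm and grips with 20 to 120 N. Pads are 22 mm wide; open, the fingers measure 114 mm over their backs; the gripper's body (76 mm by 85 mm) begins 54 mm behind the grasp point. The pads swing forward as they close: fully open they stand 13 mm farther back than shut.
Start: joints at [1.18, 0.351, 1.652, -0, 1.139, -0.085], TCP at [0.166, 0.524, 0.253] pointing down, gripper open.
Joint ranges: [-2.75, 2.75], [-0.79, 2.1], [0.01, 2.65], [-1.57, 4.71], [0.07, 3.14], [-2.87, 2.87]. Speed limits (rad/s): [2.22, 2.22, 2.79, 3.14, 3.14, 3.14].

### API

Orientations are given as a unit quaternion [w, x, y, z].
In Python, from workcell import manip, cams, close_job gives the robot as it stands.
- The arm moves only by the shell command python3 -m jog 'ROWS' [FORCE]. ROWS is JSON, a list of rows, each a list of 7 numbers: the shift along the tool's x, y, z in m, then the turn, a rotation vector about the tool's x, y, z in rad, then the gripper's target within -1 to 1 (fully open at 1, half-way at 0, shut at -1). In form: [[x, y, z, wx, wy, wz, claw], ...]. A call has 1 to 5 rows; each row is the pose to reach, as a shift and turn from the pose commanded when the call began, along the tool's axes at that moment; what a row does not reach only later rows make up. A row lasts 1/12 s, in which the tool goes at most 41.7 mm and 7.16 degrees, less where a joint would pass 70% of its speed; a pose out of reach is approached as far as the arm can. A call with a gripper value outside its range is refused whole. The fingers move at their own pace and stop on an object; FORCE is the grip in N (left out, the last holds). Time passes only in rows, so rows that repeat a pose let the fingers close. It gives the time, the measured TCP pose, the force, the opening and the grip force at its end, in the units of the state.
- manip.observe(): the state, without advancing time (a new reading comes with each control period).
- cams.read_camera(name): name is "side" or "top"; returns (picture, depth): 384x512x3 uint8, blue, green, red; 384x512 float32, m along the optical axis (not along the pixel's ray), 0 where there is no reading.
- cams.camera_info(name): a dict with "intrinsics" (3x3 intrinsics, pixels), "rvec" (rotation vector, rad) and "tvec" (3), from world to camera coordinates, as OpenCV has them. Camera axes: x right, y down, z forward; pixel columns grow to the right and rows downward; lengths in m; the calibration is good to about 2 mm. A picture is of the moment at which its call begins. camera_info takes no time and is no camera call.
- close_job(): hands the job in; it is judged then, once.
The state is a dict: "t": time; "joint_pos": joint angles; "dq": joint speeds; "joint_torque": joint torques, N m; "ee_pos": TCP position; "eef_rot": TCP orientation; "force": force on the tool from outside, world axes, zero at the start; "moment": the same for the moment, N m; "gripper_width": finger opening in m; "grasp_force": force on a finger pad.
Only numpy, scipy, OpenCV 4.12 (cv2) and the standard library are available. Lean on these libraries where they do the work, as an engineer would, in place of code of your own. Each camera call takes 0.05 s, during which the arm holds its last target. There are 200 camera calls.

## Working session

There is one attempt and no reset: what is moved stays moved. The work goes in short steps, Python scripts to look and compute and a shell command to move; the robot and the scene stay as the last step left them, time stands still between calls to the robot, and variables do not carry over. Pictures are saved under pics/ and viewed, at most 14 in all, crops included, and the job is handed in when it is done.

```bash
mkdir -p pics; ls; python3 - <<'E'
from workcell import manip,cams
import cv2,numpy as np
for n in("top","side"):
    p,d=cams.read_camera(n); cv2.imwrite(f"pics/{n}0.png",p); np.save(f"{n}0.npy",d)
    i=cams.camera_info(n); R=cv2.Rodrigues(np.array(i["rvec"]))[0]
    print(n,np.array(i["intrinsics"]).round(1).tolist(),R.round(3).tolist(),(-R.T@np.array(i["tvec"]).ravel()).round(3))
print(manip.observe())
E
```

```text
pics
top [[402.9, 0.0, 252.0], [0.0, 402.9, 196.9], [0.0, 0.0, 1.0]] [[-0.016, -0.999, -0.028], [-0.987, 0.02, -0.162], [0.162, 0.025, -0.986]] [ 0.268 -0.053  1.227]
side [[378.4, 0.0, 252.6], [0.0, 378.4, 189.9], [0.0, 0.0, 1.0]] [[0.15, 0.989, 0.016], [0.616, -0.081, -0.784], [-0.774, 0.128, -0.621]] [ 1.336 -0.181  0.82 ]
{'t': 0.1, 'joint_pos': array([ 1.18040306e+00,  3.51179290e-01,  1.65236153e+00,  8.89664550e-07,
        1.13911288e+00, -8.45929529e-02]), 'dq': array([-0.00122654,  0.00032039, -0.00197988, -0.00020139, -0.00049761,
        0.00034876]), 'joint_torque': array([ 1.35445935e-04, -5.06826532e+01, -2.91877770e+01, -1.16550555e-04,
        2.61065637e-03, -2.69979955e-05]), 'ee_pos': array([0.16544623, 0.52423349, 0.25281338]), 'eef_rot': array([-1.25206720e-04,  1.52305252e-01,  9.88333359e-01, -5.15535221e-04]), 'force': array([-0.78236498,  0.20392205,  0.47163544]), 'moment': array([ 0.02305407,  0.01008628, -0.05307016]), 'grasp_force': 0.0, 'gripper_width': 0.08560532233822311}
```

View pics/top0.png

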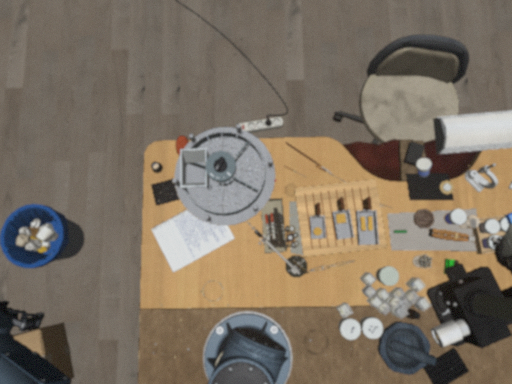

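View pics/side0.png

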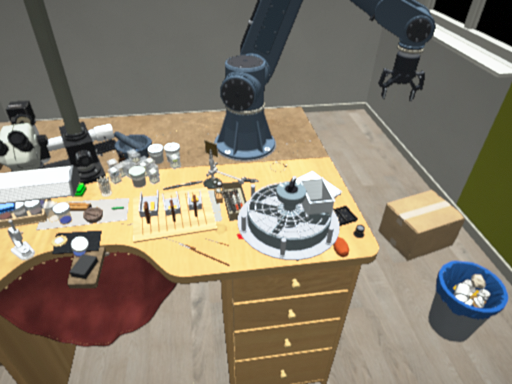

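```bash
cat > h.py <<'E'
from workcell import manip,cams
import cv2,numpy as np
I={n:cams.camera_info(n) for n in("top","side")}
K={n:np.array(I[n]["intrinsics"]) for n in I}; R={n:cv2.Rodrigues(np.array(I[n]["rvec"]))[0] for n in I}
T={n:np.array(I[n]["tvec"]).ravel() for n in I}
def ray(n,u,v,z):
    "pixel -> world point on plane at height z"
    d=R[n].T@np.linalg.inv(K[n])@[u,v,1]; c=-R[n].T@T[n]
    return c+d*(z-c[2])/d[2]
def proj(n,p):
    q=R[n]@np.array(p)+T[n]; q=K[n]@q; return q[:2]/q[2]
def cloud(n,d):
    v,u=np.mgrid[:384,:512]; X=np.stack([(u-K[n][0,2])/K[n][0,0]*d,(v-K[n][1,2])/K[n][1,1]*d,d],-1)
    return (X-T[n])@R[n]
def crop(p,u0,v0,w,h,W,H): return cv2.resize(p[v0:v0+h,u0:u0+w],(W,H),interpolation=cv2.INTER_CUBIC)
E
python3 - <<'E'
from h import *
t=cv2.imread("pics/top0.png");s=cv2.imread("pics/side0.png")
a=np.hstack([crop(t,168,120,120,112,400,373)[:,:],crop(t,285,170,110,103,400,373)])
b=np.hstack([crop(s,235,170,120,90,300,227),crop(s,125,180,120,90,300,227),np.zeros((227,200,3),np.uint8)])
cv2.imwrite("pics/z0.png",np.vstack([a,b]))
C=cloud("top",np.load("top0.npy"))
for u,v in[(222,166),(195,168),(262,200),(180,200),(318,225),(340,220),(363,225),(304,240)]: print(u,v,C[v,u].round(3))
E
```

```text
222 166 [0.528 0.053 0.173]
195 168 [0.554 0.147 0.047]
262 200 [ 0.452 -0.053  0.05 ]
180 200 [ 0.465  0.201 -0.001]
318 225 [ 0.378 -0.22   0.012]
340 220 [ 0.392 -0.285  0.018]
363 225 [ 0.375 -0.35   0.027]
304 240 [ 0.334 -0.176  0.009]
```

View pics/z0.png

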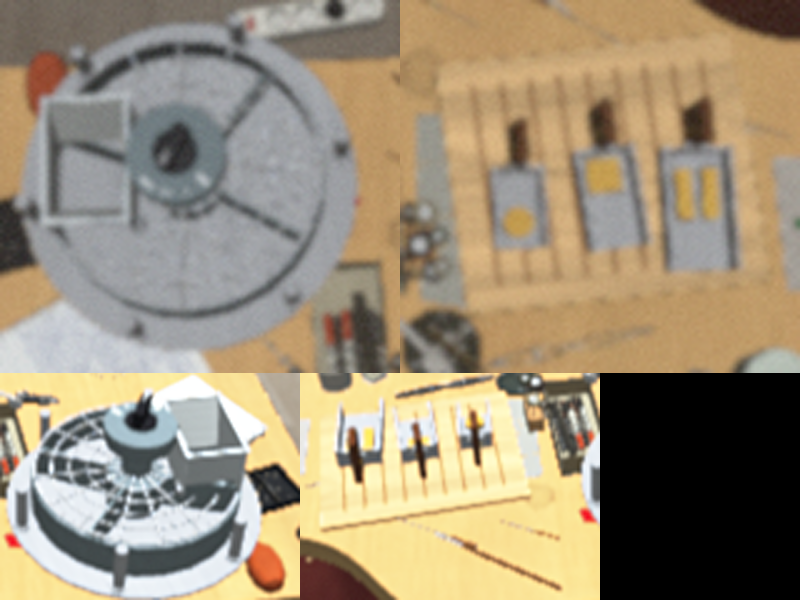

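```bash
python3 - <<'E'
from h import *
s=400/120
P=np.array([ray("top",168+a/s,120+b/s,.108)[:2] for a,b in[(80,55),(238,27),(342,145),(293,295),(137,325),(27,205)]])
A=np.c_[2*P,np.ones(6)]; c=np.linalg.lstsq(A,(P**2).sum(1),rcond=None)[0]
ctr=c[:2]; print("axis",ctr,"r",np.linalg.norm(P-ctr,axis=1).round(4)); an=np.degrees(np.arctan2(*(P-ctr).T[::-1])); print("posts",an.round(1))
for a,b in[(270,78),(225,135),(300,238),(225,197),(62,145),(120,155)]:
    q=ray("top",168+a/s,120+b/s,.093)[:2]-ctr; print("div",q.round(3),np.degrees(np.arctan2(q[1],q[0])).round(1))
m=[ray("top",168+a/s,120+b/s,.155)[:2] for a,b in[(43,100),(130,97),(130,221),(43,221)]]
print("mouth",np.round(m,3),np.mean(m,0).round(3)); q=np.mean(m,0)-ctr; print(np.linalg.norm(q),np.degrees(np.arctan2(q[1],q[0])))
s2=400/110
for n,pts,(bx,by) in[("handle top",[(518,128),(602,103),(698,102)],(0,0))]:
    for a,b in pts: print(n,ray("top",285+(a-400)/s2,170+b/s2,.076).round(3))
for a,b in[(440,68),(728,35),(772,282),(470,305)]: print("board",ray("top",285+(a-400)/s2,170+b/s2,.010).round(3))
# pan floors by outline corners at z=.036 (left/right open ends, back)
for a,b in[(497,245),(547,243),(493,168),(541,164),(587,248),(646,242),(573,152),(630,146),(664,268),(737,266),(661,152),(722,147)]: print("pan",ray("top",285+(a-400)/s2,170+b/s2,.030).round(3))
t=cv2.imread("pics/top0.png"); C=cv2.imread("pics/side0.png")
p,_=cams.read_camera("top");p2,_=cams.read_camera("side")
cv2.imwrite("pics/knob.png",np.hstack([crop(p,204,148,36,36,400,400),crop(p2,272,172,40,40,400,400)]))
D=cloud("top",np.load("top0.npy")); k=(D[...,2]>.183)&(D[...,2]<.2)&(np.hypot(D[...,0]-ctr[0],D[...,1]-ctr[1])<.04)
q=D[k][:,:2]; print(len(q),q.mean(0)); w,v=np.linalg.eigh(np.cov(q.T)); print(w,v[:,1],np.degrees(np.arctan2(v[1,1],v[0,1])))
E
```

```text
axis [0.52654907 0.05577668] r [0.14   0.137  0.1367 0.1407 0.1363 0.1373]
posts [  40.3  -20.2  -81.1 -139.7  162.7  100.6]
div [ 0.087 -0.074] -40.5
div [ 0.036 -0.034] -43.2
div [-0.056 -0.098] -119.9
div [-0.019 -0.033] -119.4
div [0.03  0.108] 74.3
div [0.02  0.058] 70.5
mouth [[0.58  0.168]
 [0.581 0.096]
 [0.476 0.096]
 [0.478 0.167]] [0.529 0.132]
0.07617508299184467 88.36364464881309
handle top [ 0.43  -0.212  0.076]
handle top [ 0.448 -0.279  0.076]
handle top [ 0.447 -0.354  0.076]
board [ 0.491 -0.157  0.01 ]
board [ 0.514 -0.4    0.01 ]
board [ 0.308 -0.422  0.01 ]
board [ 0.293 -0.175  0.01 ]
pan [ 0.341 -0.197  0.03 ]
pan [ 0.341 -0.237  0.03 ]
pan [ 0.403 -0.196  0.03 ]
pan [ 0.406 -0.235  0.03 ]
pan [ 0.337 -0.269  0.03 ]
pan [ 0.341 -0.317  0.03 ]
pan [ 0.415 -0.262  0.03 ]
pan [ 0.419 -0.309  0.03 ]
pan [ 0.32 -0.33  0.03]
pan [ 0.32  -0.389  0.03 ]
pan [ 0.414 -0.333  0.03 ]
pan [ 0.417 -0.383  0.03 ]
78 [0.5315733  0.05959435]
[1.49793756e-05 1.31794680e-04] [-0.88625417  0.46319926] 152.4062568804114
```

View pics/knob.png

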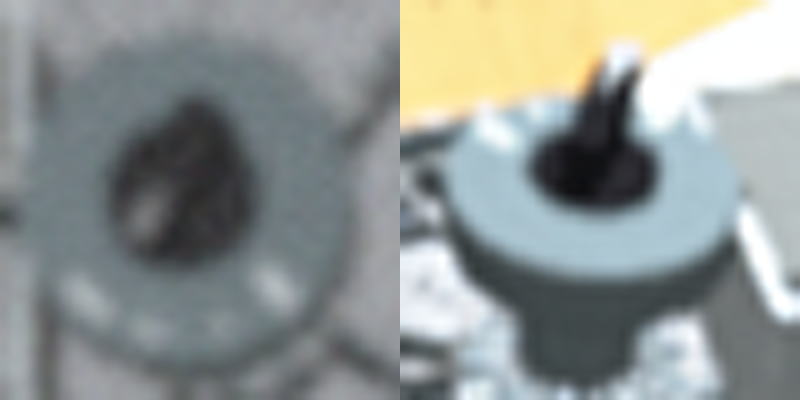

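```bash
cat >> h.py <<'E'
from scipy.spatial.transform import Rotation as Ro
def st():
    o=manip.observe(); r=Ro.from_quat(np.array(o["eef_rot"])[[1,2,3,0]]); return o,np.array(o["ee_pos"]),r
def want(yaw,pitch=0):
    "tool down with tool x at yaw deg; pitch = extra wy about the tool's y, deg"
    return Ro.from_euler("z",yaw,degrees=True)*Ro.from_euler("x",180,degrees=True)*Ro.from_euler("y",pitch,degrees=True)
def go(p,yaw,pitch=0):
    o,e,r=st(); d=r.inv().apply(np.array(p)-e); w=(r.inv()*want(yaw,pitch)).as_rotvec()
    print("shift",d.round(4),"turn",w.round(3),"rows",round(max(np.linalg.norm(d)/.0417,np.linalg.norm(w)/.125),1))
def say():
    o,e,r=st(); x=r.as_matrix()
    print("t",round(o["t"],1),"tcp",e.round(4),"yaw",np.degrees(np.arctan2(x[1,0],x[0,0])).round(1),"z",x[:,2].round(2),"w",round(o["gripper_width"],4),"gf",round(o["grasp_force"],1),"F",o["force"].round(1),"q",o["joint_pos"].round(2))
E
python3 -c "
from h import *
go((.528,.057,.25),154)"
```

```text
shift [-0.4864 -0.3365  0.0032] turn [-0.001  0.     0.148] rows 14.2
```

```bash
R='[-0.12,-0.083,0.001,0,0,0,0]'; python3 -m jog '[[-0.032,-0.023,0,0,0,0,0],[-0.064,-0.045,0,0,0,0,0],[-0.097,-0.067,0,0,0,0,0],[-0.13,-0.09,0,0,0,0,0],[-0.162,-0.112,0,0,0,0,0]]' 60
python3 -m jog '[[-0.032,-0.023,0,0,0,0,0],[-0.064,-0.045,0,0,0,0,0],[-0.097,-0.067,0,0,0,0,0],[-0.13,-0.09,0,0,0,0,0],[-0.162,-0.112,0,0,0,0,0]]'
python3 -m jog '[[-0.032,-0.023,0,0,0,0.1,0],[-0.064,-0.045,0,0,0,0.148,0],[-0.097,-0.067,0,0,0,0.148,0],[-0.13,-0.09,0,0,0,0.148,0],[-0.162,-0.112,0.003,0,0,0.148,0]]'
python3 -c "
from h import *
say();go((.528,.057,.19),154)"
```

```text
t: 0.62
ee_pos: [0.287, 0.3672, 0.2533]
eef_rot: [0.0, 0.152, 0.988, -0.0]
force: [0.9, 0.7, -0.4]
gripper_width: 0.0425
grasp_force: 0.0
t: 1.03
ee_pos: [0.4079, 0.2114, 0.2534]
eef_rot: [0.0, 0.152, 0.988, 0.0]
force: [-0.2, -0.1, -0.3]
gripper_width: 0.0427
grasp_force: 0.0
t: 1.45
ee_pos: [0.529, 0.0557, 0.2507]
eef_rot: [0.0, 0.225, 0.974, 0.0]
force: [0.8, 0.0, 0.2]
gripper_width: 0.0424
grasp_force: 0.0
t 1.4 tcp [0.529  0.0557 0.2507] yaw 154.0 z [ 0. -0. -1.] w 0.0424 gf 0.0 F [0.8 0.  0.2] q [ 0.02  0.32  1.7  -0.    1.12 -1.1 ]
shift [0.0015 0.0007 0.0607] turn [ 0.     0.001 -0.   ] rows 1.5
```

```bash
python3 -m jog '[[0,0,0.02,0,0,0,0],[0,0,0.045,0,0,0,0],[0.0015,0.0007,0.06,0,0,0,0],[0.0015,0.0007,0.06,0,0,0,-0.5],[0.0015,0.0007,0.06,0,0,0,-1]]'
python3 -m jog '[[0,0,0,0,0,0,-1],[0,0,0,0,0,0,-1],[0,0,0,0,0,0,-1]]'
python3 - <<'E'
from h import *
o,e,r=st();say();print("moment",np.round(o["moment"],2))
p,d=cams.read_camera("side");p1,_=cams.read_camera("top")
cv2.imwrite("pics/k2.png",np.hstack([crop(p,262,150,64,64,400,400),crop(p1,170,130,80,80,400,400)]))
E
```

```text
t: 1.87
ee_pos: [0.5266, 0.0608, 0.1876]
eef_rot: [-0.001, 0.225, 0.974, 0.002]
force: [14.6, 15.5, -31.2]
gripper_width: 0.0333
grasp_force: 62.5
t: 2.12
ee_pos: [0.5266, 0.0608, 0.1876]
eef_rot: [-0.001, 0.225, 0.974, 0.001]
force: [13.1, 14.0, -31.4]
gripper_width: 0.0333
grasp_force: 62.5
t 2.1 tcp [0.5266 0.0608 0.1876] yaw 154.0 z [-0.  0. -1.] w 0.0333 gf 62.5 F [ 13.1  14.  -31.4] q [ 0.03  0.4   1.77  0.    0.98 -1.09]
moment [ 2.39 -2.2   0.08]
```

View pics/k2.png

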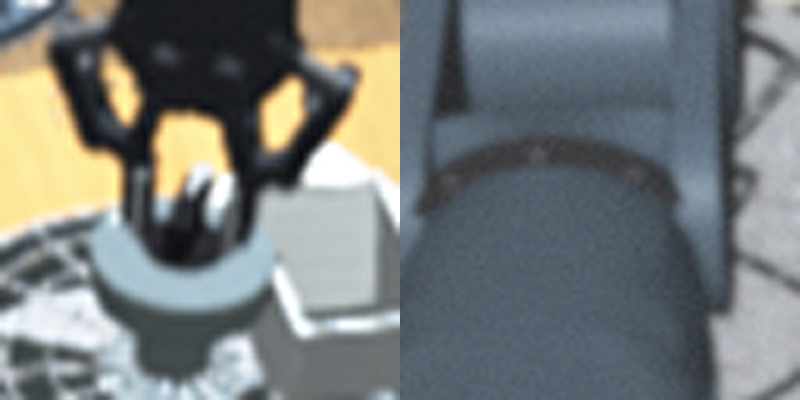

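```bash
python3 -m jog '[[0,0,0,0,0,0,-0.2],[0,0,-0.004,0,0,0,0],[0,0,-0.007,0,0,0,0]]'
python3 -c "
from h import *
say();go((.528,.058,.197),154)"
```

```text
t: 2.47
ee_pos: [0.5266, 0.0593, 0.197]
eef_rot: [-0.001, 0.225, 0.974, -0.0]
force: [0.8, -0.2, -0.4]
gripper_width: 0.0429
grasp_force: 0.0
t 2.5 tcp [0.5266 0.0593 0.197 ] yaw 154.0 z [-0. -0. -1.] w 0.0429 gf 0.0 F [ 0.8 -0.2 -0.4] q [ 0.02  0.38  1.76 -0.    1.   -1.09]
shift [-0.0018 -0.0005  0.    ] turn [-0.001 -0.001  0.   ] rows 0.0
```

```bash
python3 -m jog '[[0,0,0,0,0,0,-0.7],[0,0,0,0,0,0,-1],[0,0,0,0,0,0,-1],[0,0,0,0,0,0,-1],[0,0,0,0,0,0,-1]]' 40
python3 -c "
from h import *
o=manip.observe();say();print(o['moment'])"
```

```text
t: 2.88
ee_pos: [0.5284, 0.06, 0.1983]
eef_rot: [0.002, 0.225, 0.974, 0.002]
force: [8.0, 9.2, 0.3]
gripper_width: 0.0118
grasp_force: 46.9
t 2.9 tcp [0.5284 0.06   0.1983] yaw 154.0 z [ 0.  0. -1.] w 0.0118 gf 46.9 F [8.  9.2 0.3] q [ 0.02  0.38  1.76  0.    1.   -1.09]
[ 1.53093293 -1.13412153  0.05173048]
```

```bash
python3 -m jog '[[0,0.001,0,0,0,0,-1],[0,0.0025,0,0,0,0,-1]]'
python3 -m jog '[[0,0,0,0,0,-0.1,-1],[0,0,0,0,0,-0.2,-1],[0,0,0,0,0,-0.3,-1],[0,0,0,0,0,-0.4,-1],[0,0,0,0,0,-0.5,-1]]'
python3 -c "
from h import *
o=manip.observe();say();print(o['moment'])"
```

```text
t: 3.05
ee_pos: [0.5285, 0.0605, 0.1982]
eef_rot: [0.001, 0.225, 0.974, -0.001]
force: [-1.7, -12.6, 8.8]
gripper_width: 0.012
grasp_force: 48.1
t: 3.47
ee_pos: [0.5283, 0.0592, 0.1982]
eef_rot: [0.001, -0.026, 1.0, -0.002]
force: [-1.3, -16.7, 9.0]
gripper_width: 0.012
grasp_force: 48.0
t 3.5 tcp [0.5283 0.0592 0.1982] yaw -177.1 z [ 0. -0. -1.] w 0.012 gf 48.0 F [ -1.3 -16.7   9. ] q [ 0.03  0.38  1.76 -0.    1.   -1.59]
[-2.83161827  0.19983693 -0.14390647]
```

```bash
python3 -m jog '[[0,-0.0017,0,0,0,-0.1,-1],[0,-0.0017,0,0,0,-0.2,-1],[0,-0.0017,0,0,0,-0.3,-1],[0,-0.0017,0,0,0,-0.4,-1],[0,-0.0017,0,0,0,-0.5,-1]]'
python3 -m jog '[[0,0,0,0,0,-0.1,-1],[0,0,0,0,0,-0.185,-1],[0,0,0,0,0,-0.185,-1]]'
python3 -c "
from h import *
o=manip.observe();say();print(o['moment'])"
```

```text
t: 3.88
ee_pos: [0.5287, 0.0577, 0.1982]
eef_rot: [0.001, -0.272, 0.962, -0.002]
force: [1.1, -14.3, 5.0]
gripper_width: 0.0119
grasp_force: 47.7
t: 4.13
ee_pos: [0.529, 0.0573, 0.1983]
eef_rot: [0.001, -0.36, 0.933, -0.002]
force: [3.0, -16.5, 4.8]
gripper_width: 0.0121
grasp_force: 47.5
t 4.1 tcp [0.529  0.0573 0.1983] yaw -137.8 z [ 0. -0. -1.] w 0.0121 gf 47.5 F [  3.  -16.5   4.8] q [ 0.02  0.38  1.76 -0.    1.   -2.28]
[-2.75226216 -0.5168276  -0.01090308]
```

```bash
python3 -m jog '[[0,0,0,0,0,0,0],[0,0,0,0,0,0,0],[0,0,-0.03,0,0,0,0],[0,0,-0.06,0,0,0,0]]'
python3 -m jog '[[0,0,0,0,0,0.12,0],[0,0,0,0,0,0.24,0],[0,0,0,0,0,0.36,0],[0,0,0,0,0,0.48,0],[0,0,0,0,0,0.6,0]]'
python3 -m jog '[[0,0,0,0,0,0.12,0],[0,0,0,0,0,0.24,0],[0,0,0,0,0,0.36,0],[0,0,0,0,0,0.48,0],[0,0,0,0,0,0.6,0]]'
python3 -c "
from h import *
say();go((.549,-.082,.19),99)"
```

```text
t: 4.47
ee_pos: [0.5269, 0.0597, 0.2567]
eef_rot: [-0.002, -0.357, 0.934, 0.001]
force: [0.5, 0.3, 0.9]
gripper_width: 0.0428
grasp_force: 0.0
t: 4.88
ee_pos: [0.5277, 0.0598, 0.2572]
eef_rot: [-0.0, -0.063, 0.998, 0.0]
force: [-0.6, -0.2, 0.4]
gripper_width: 0.0425
grasp_force: 0.0
t: 5.3
ee_pos: [0.5277, 0.0598, 0.2571]
eef_rot: [-0.0, 0.235, 0.972, 0.0]
force: [1.3, 1.2, -1.3]
gripper_width: 0.0425
grasp_force: 0.0
t 5.3 tcp [0.5277 0.0598 0.2571] yaw 152.8 z [-0.  0. -1.] w 0.0425 gf 0.0 F [ 1.3  1.2 -1.3] q [ 0.03  0.31  1.7   0.    1.13 -1.07]
shift [-0.0838 -0.1164  0.0671] turn [-0.    -0.001  0.939] rows 7.5
```

```bash
python3 -m jog '[[-0.017,-0.023,0.006,0,0,0.12,0],[-0.034,-0.046,0.012,0,0,0.24,0],[-0.05,-0.07,0.018,0,0,0.36,0],[-0.067,-0.093,0.024,0,0,0.48,0],[-0.084,-0.116,0.03,0,0,0.6,0]]'
python3 -m jog '[[0,0,0.02,0,0,0.12,0],[0,0,0.037,0,0,0.24,0],[0,0,0.037,0,0,0.34,0],[0,0,0.037,0,0,0.34,0]]'
python3 - <<'E'
from h import *
say();go((.549,-.082,.107),99)
p,d=cams.read_camera("side");p1,d1=cams.read_camera("top")
cv2.imwrite("pics/k3.png",np.hstack([crop(p,230,150,110,110,400,400),crop(p1,165,115,120,120,400,400)]))
E
```

```text
t: 5.72
ee_pos: [0.5503, -0.0829, 0.2269]
eef_rot: [-0.0, 0.512, 0.859, 0.0]
force: [1.1, 0.3, -0.2]
gripper_width: 0.0425
grasp_force: 0.0
t: 6.05
ee_pos: [0.5498, -0.0817, 0.1892]
eef_rot: [-0.001, 0.649, 0.76, -0.001]
force: [-0.4, 0.1, 0.3]
gripper_width: 0.0428
grasp_force: 0.0
t 6.0 tcp [ 0.5498 -0.0817  0.1892] yaw 99.0 z [-0.  0. -1.] w 0.0428 gf 0.0 F [-0.4  0.1  0.3] q [-0.23  0.44  1.7   0.    1.01 -0.39]
shift [-0.0002 -0.0007  0.0822] turn [-0.002 -0.001 -0.   ] rows 2.0
```

View pics/k3.png

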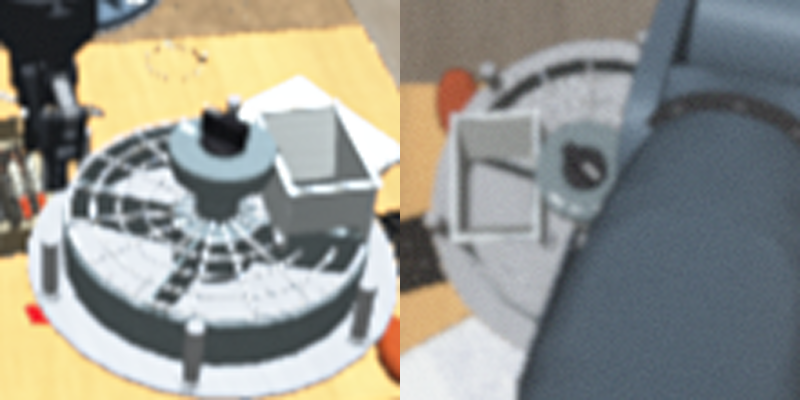

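```bash
python3 -m jog '[[0,0,0.02,0,0,0,0],[0,0,0.045,0,0,0,0],[0,0,0.07,0,0,0,0],[0,0,0.082,0,0,0,0],[0,0,0.082,0,0,0,0]]' 20
python3 -m jog '[[0,0,0,0,0,0,-0.5],[0,0,0,0,0,0,-1],[0,0,0,0,0,0,-1],[0,0,0,0,0,0,-1]]'
python3 -c "
from h import *
say()"
```

```text
t: 6.57
ee_pos: [0.5495, -0.0815, 0.1065]
eef_rot: [-0.002, 0.647, 0.763, -0.001]
force: [0.4, 0.5, 0.3]
gripper_width: 0.0426
grasp_force: 0.0
t: 6.9
ee_pos: [0.5515, -0.082, 0.1099]
eef_rot: [0.001, 0.647, 0.762, 0.001]
force: [-0.1, 0.7, 8.0]
gripper_width: 0.0129
grasp_force: 20.1
t 6.9 tcp [ 0.5515 -0.082   0.1099] yaw 99.3 z [ 0. -0. -1.] w 0.0129 gf 20.1 F [-0.1  0.7  8. ] q [-0.23  0.55  1.75  0.    0.84 -0.39]
```

```bash
python3 -m jog '[[0.0008,0.0146,-0.002,0,0,-0.105,-1],[0.0031,0.0291,-0.002,0,0,-0.209,-1],[0.0069,0.0433,-0.002,0,0,-0.314,-1],[0.0121,0.0569,-0.002,0,0,-0.419,-1],[0.0188,0.07,-0.002,0,0,-0.524,-1]]'
python3 -m jog '[[0.0008,0.0146,0,0,0,-0.105,-1],[0.0031,0.0291,0,0,0,-0.209,-1],[0.0069,0.0433,0,0,0,-0.314,-1],[0.0121,0.0569,0,0,0,-0.419,-1],[0.0188,0.07,0,0,0,-0.524,-1]]'
python3 -m jog '[[0.0008,0.0146,0,0,0,-0.105,-1],[0.002,0.0243,0,0,0,-0.174,-1],[0.002,0.0243,0,0,0,-0.174,-1]]'
python3 -c "
from h import *
o,e,r=st();say();q=e[:2]-[.5275,.057];print(np.hypot(*q),np.degrees(np.arctan2(q[1],q[0])))"
```

```text
t: 7.32
ee_pos: [0.618, -0.0533, 0.1106]
eef_rot: [0.002, 0.426, 0.905, -0.001]
force: [5.2, -8.6, -8.6]
gripper_width: 0.0126
grasp_force: 20.4
t: 7.73
ee_pos: [0.6612, 0.0062, 0.1111]
eef_rot: [0.003, 0.177, 0.984, -0.0]
force: [11.9, -5.6, -9.0]
gripper_width: 0.0128
grasp_force: 20.0
t: 7.98
ee_pos: [0.6679, 0.0317, 0.1113]
eef_rot: [0.003, 0.09, 0.996, 0.0]
force: [11.9, -1.9, -6.4]
gripper_width: 0.013
grasp_force: 20.1
t 8.0 tcp [0.6679 0.0317 0.1113] yaw 169.6 z [ 0.01 -0.   -1.  ] w 0.013 gf 20.1 F [11.9 -1.9 -6.4] q [-0.02  0.72  1.43 -0.    0.99 -1.41]
0.1427151975482362 -10.228514107768902
```

```bash
python3 -m jog '[[0,0,0,0,0,0,-0.3],[0,0,0,0,0,0,0],[0,0,-0.03,0,0,0,0],[0,0,-0.07,0,0,0,0],[0,0,-0.1,0,0,0,0]]'
python3 - <<'E'
from h import *
say()
p,d=cams.read_camera("side");p1,d1=cams.read_camera("top")
cv2.imwrite("pics/b1.png",np.hstack([crop(p,120,170,120,90,400,300),crop(p1,285,170,110,82,400,300)]))
cv2.imwrite("pics/top1.png",p1);cv2.imwrite("pics/side1.png",p)
# dark-brown handles in both views over the board
for n,im in(("top",p1),("side",p)):
    g=cv2.cvtColor(im,cv2.COLOR_BGR2HSV); m=((g[...,2]<115)&(im[...,2]>im[...,0]+10)).astype(np.uint8)
    k,l,s,c=cv2.connectedComponentsWithStats(m)
    for i in range(1,k):
        a=s[i]
        if a[4]>12 and (285<c[i][0]<390 and 180<c[i][1]<270 if n=="top" else 125<c[i][0]<220 and 170<c[i][1]<250): print(n,c[i].round(1),a)
E
```

```text
t: 8.4
ee_pos: [0.6655, 0.0301, 0.213]
eef_rot: [0.0, 0.093, 0.996, 0.0]
force: [0.7, 0.6, 0.3]
gripper_width: 0.0428
grasp_force: 0.0
t 8.4 tcp [0.6655 0.0301 0.213 ] yaw 169.3 z [ 0.  0. -1.] w 0.0428 gf 0.0 F [0.7 0.6 0.3] q [-0.02  0.6   1.36  0.    1.18 -1.41]
top [339.9 204.5] [337 199   6  12  53]
top [366.3 203.8] [363 198   7  12  65]
top [316.8 209.6] [315 204   4  12  37]
top [298.2 265.2] [289 256  18  21 167]
top [287.5 266.9] [286 264   5   7  17]
side [218.8 200.5] [216 199   6   4  13]
side [195.1 207.7] [194 201   4  15  34]
side [147.2 214. ] [145 204   6  19  60]
side [172.8 212.8] [171 206   5  15  36]
```

View pics/b1.png

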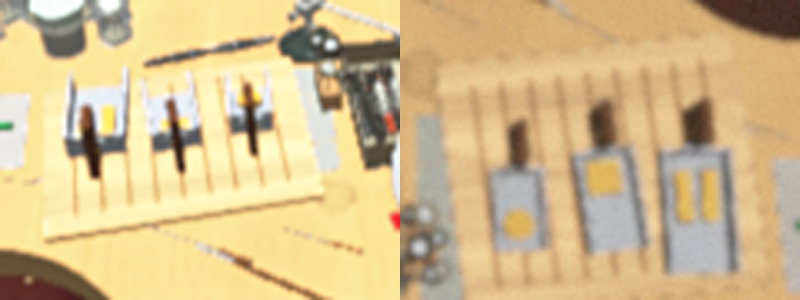

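```bash
python3 - <<'E'
from h import *
for n,c in(("S",(316.8,209.6)),("M",(339.9,204.5)),("L",(366.3,203.8))): print(n,ray("top",*c,.055).round(4))
for n,c in(("S",(195.1,207.7)),("M",(172.8,212.8)),("L",(147.2,214))): print(n,ray("side",*c,.050).round(4))
go((.44,-.282,.15),5)
E
```

```text
S [ 0.4196 -0.212   0.055 ]
M [ 0.4333 -0.2798  0.055 ]
L [ 0.4338 -0.3565  0.055 ]
S [ 0.4406 -0.2121  0.05  ]
M [ 0.4553 -0.2796  0.05  ]
L [ 0.4506 -0.3557  0.05  ]
shift [ 0.1661 -0.3491  0.0646] turn [ 0.013 -0.     2.867] rows 22.9
```

```bash
for i in 1 2; do python3 -m jog '[[0.0166,-0.035,0,0,0,0,0],[0.033,-0.07,0,0,0,0,0],[0.05,-0.105,0,0,0,0,0],[0.066,-0.14,0,0,0,0,0],[0.083,-0.1745,0,0,0,0,0]]'; done | grep ee_pos
for i in 1 2 3 4; do python3 -m jog '[[0,0,0,0,0,0.12,0],[0,0,0,0,0,0.24,0],[0,0,0,0,0,0.36,0],[0,0,0,0,0,0.48,0],[0,0,0,0,0,0.6,0]]'; done | grep ee_pos
python3 -m jog '[[0,0,0,0,0,0.12,0],[0,0,0,0,0,0.24,0],[0,0,0,0,0,0.36,0],[0,0,0,0,0,0.467,0],[0,0,0,0,0,0.467,0]]'
python3 -c "
from h import *
say();go((.438,-.281,.063),5)"
```

```text
ee_pos: [0.5499, -0.1269, 0.2101]
ee_pos: [0.4359, -0.283, 0.2102]
ee_pos: [0.4371, -0.2817, 0.2101]
ee_pos: [0.4372, -0.2816, 0.2101]
ee_pos: [0.4372, -0.2816, 0.2101]
ee_pos: [0.4371, -0.2816, 0.2101]
t: 11.42
ee_pos: [0.4372, -0.2816, 0.2101]
eef_rot: [-0.0, 0.999, 0.041, -0.0]
force: [-0.3, -0.5, -0.2]
gripper_width: 0.0424
grasp_force: 0.0
t 11.4 tcp [ 0.4372 -0.2816  0.2101] yaw 4.7 z [-0.  0. -1.] w 0.0424 gf 0.0 F [-0.3 -0.5 -0.2] q [-0.66  0.35  1.77  0.    1.02  0.83]
shift [ 0.0009 -0.0005  0.1471] turn [-0.     0.    -0.005] rows 3.5
```

```bash
python3 -m jog '[[0,0,0.035,0,0,0,0],[0,0,0.075,0,0,0,0],[0,0,0.11,0,0,0,0],[0,0,0.135,0,0,0,0],[0,0,0.147,0,0,0,0]]' 80 | grep -E "ee_pos|force"
python3 -m jog '[[0,0,0,0,0,0,-0.3],[0,0,0,0,0,0,-0.6],[0,0,0,0,0,0,-0.8],[0,0,0,0,0,0,-1],[0,0,0,0,0,0,-1]]'
python3 -m jog '[[0,0,0,0,0,0,-1],[0,0,-0.005,0,0,0,-1],[0,0,-0.015,0,0,0,-1],[0,0,-0.03,0,0,0,-1],[0,0,-0.045,0,0,0,-1]]'
python3 - <<'E'
from h import *
say();o=manip.observe();print(o["moment"].round(2))
p,d=cams.read_camera("side");p1,d1=cams.read_camera("top")
cv2.imwrite("pics/g1.png",np.hstack([crop(p,110,130,120,120,400,400),crop(p1,285,160,110,110,400,400)]))
E
```

```text
ee_pos: [0.4361, -0.2807, 0.0602]
force: [-0.9, -0.1, -0.5]
grasp_force: 0.0
t: 12.25
ee_pos: [0.4383, -0.2823, 0.0648]
eef_rot: [0.001, 0.999, 0.044, 0.001]
force: [-0.1, 0.1, 7.0]
gripper_width: 0.0089
grasp_force: 80.5
t: 12.67
ee_pos: [0.4375, -0.2817, 0.1095]
eef_rot: [-0.0, 0.999, 0.044, -0.0]
force: [0.3, 0.4, -1.3]
gripper_width: 0.0094
grasp_force: 79.3
t 12.7 tcp [ 0.4375 -0.2817  0.1095] yaw 5.0 z [-0.  0. -1.] w 0.0094 gf 79.3 F [ 0.3  0.4 -1.3] q [-0.66  0.5   1.84 -0.    0.8   0.82]
[-0.05 -0.03 -0.04]
```

View pics/g1.png

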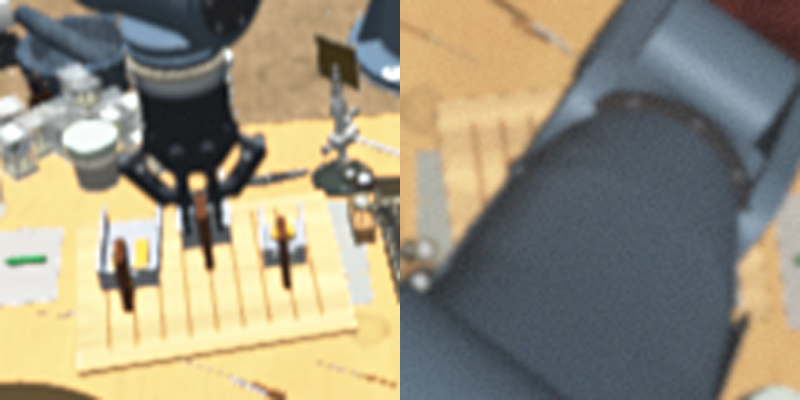

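```bash
python3 -m jog '[[0,0,-0.01,0,-0.07,0,-1],[0,0,-0.03,0,-0.14,0,-1],[0,0,-0.055,0,-0.21,0,-1],[0,0,-0.08,0,-0.28,0,-1],[0,0,-0.105,0,-0.35,0,-1]]' | grep -E "ee_pos|force"
python3 -c "
from h import *
say();go((.438,-.281,.28),5,-20);go((.44,-.08,.28),5,-20)"
```

```text
ee_pos: [0.4374, -0.2816, 0.2144]
force: [-0.7, 0.2, -1.2]
grasp_force: 79.3
t 13.2 tcp [ 0.4374 -0.2816  0.2144] yaw 5.0 z [-0.34 -0.03 -0.94] w 0.0087 gf 79.3 F [-0.7  0.2 -1.2] q [-0.56  0.48  1.6  -0.22  1.35  1.  ]
shift [-0.0221 -0.0005 -0.0617] turn [0.    0.004 0.   ] rows 1.6
shift [-0.0038 -0.2006 -0.0686] turn [0.    0.004 0.   ] rows 5.1
```

```bash
python3 -m jog '[[0,-0.01,-0.015,0,0,0,-1],[-0.001,-0.03,-0.03,0,0,0,-1],[-0.002,-0.055,-0.045,0,0,0,-1],[-0.003,-0.08,-0.06,0,0,0,-1],[-0.004,-0.105,-0.069,0,0,0,-1]]' | grep -E "ee_pos"
python3 -m jog '[[0,-0.02,0,0,0,0,-1],[0,-0.04,0,0,0,0,-1],[0,-0.06,0,0,0,0,-1],[0,-0.08,0,0,0,0,-1],[0,-0.095,0,0,0,0,-1]]' | grep -E "ee_pos"
for i in 1 2 3 4 5; do python3 -m jog '[[0,0,0,-0.041,0,-0.113,-1],[0,0,0,-0.082,0,-0.226,-1],[0,0,0,-0.123,0,-0.338,-1],[0,0,0,-0.164,0,-0.451,-1],[0,0,0,-0.205,0,-0.564,-1]]'; done | grep ee_pos
python3 -c "
from h import *
say();go((.44,-.08,.28),180,-20);go((.406,.132,.25),180,-20)"
```

```text
ee_pos: [0.4485, -0.1744, 0.2804]
ee_pos: [0.4395, -0.0794, 0.2791]
ee_pos: [0.4398, -0.0807, 0.2791]
ee_pos: [0.4397, -0.0806, 0.2791]
ee_pos: [0.4396, -0.0806, 0.2791]
ee_pos: [0.4395, -0.0806, 0.2791]
ee_pos: [0.4394, -0.0806, 0.2791]
t 16.1 tcp [ 0.4394 -0.0806  0.2791] yaw 176.2 z [ 0.34 -0.02 -0.94] w 0.0092 gf 79.3 F [ 1.2  0.7 -1.5] q [-0.34 -0.02  2.07  0.13  0.76 -1.92]
shift [-0.0008  0.0007 -0.0006] turn [-0.023 -0.002 -0.062] rows 0.5
shift [0.0546 0.2099 0.0112] turn [-0.023 -0.002 -0.062] rows 5.2
```

```bash
python3 -m jog '[[0.003,0.01,0,-0.005,0,-0.015,-1],[0.008,0.03,0.001,-0.01,0,-0.03,-1],[0.014,0.055,0.002,-0.015,0,-0.045,-1],[0.021,0.08,0.003,-0.023,0,-0.062,-1],[0.028,0.105,0.005,-0.023,0,-0.062,-1]]' | grep -E "ee_pos"
python3 -m jog '[[0.006,0.025,0.001,0,0,0,-1],[0.012,0.05,0.002,0,0,0,-1],[0.018,0.07,0.004,0,0,0,-1],[0.024,0.09,0.005,0,0,0,-1],[0.03,0.103,0.006,0,0,0,-1]]' | grep -E "ee_pos"
python3 - <<'E'
from h import *
say();go((.403,.132,.24),180,-20);go((.406,.132,.235),180,0);go((.43,.132,.26),180,20)
p,d=cams.read_camera("side");p1,d1=cams.read_camera("top")
cv2.imwrite("pics/p1.png",np.hstack([crop(p,230,110,120,120,400,400),crop(p1,165,115,120,120,400,400)]))
E
```

```text
ee_pos: [0.4221, 0.027, 0.2648]
ee_pos: [0.3964, 0.1307, 0.249]
t 16.9 tcp [0.3964 0.1307 0.249 ] yaw 179.5 z [ 0.34 -0.   -0.94] w 0.009 gf 79.3 F [-0.1 -0.9 -1.2] q [ 0.26 -0.02  2.16 -0.14  0.68 -1.21]
shift [-0.0031  0.0014  0.0107] turn [-0.002 -0.002 -0.009] rows 0.3
shift [-0.0043  0.0014  0.0164] turn [-0.     0.347 -0.009] rows 2.8
shift [-0.0353  0.0016  0.0011] turn [ 0.001  0.696 -0.009] rows 5.6
```

View pics/p1.png

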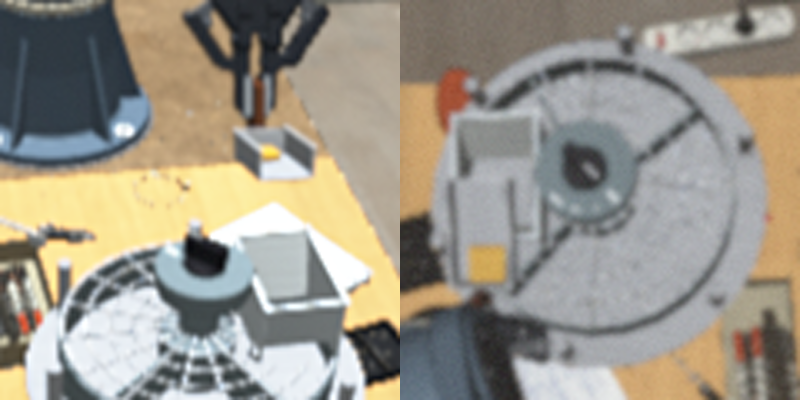

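```bash
python3 -m jog '[[-0.002,0.001,0.006,0,0.12,0,-1],[-0.003,0.001,0.012,0,0.24,0,-1],[-0.0045,0.001,0.016,0,0.347,0,-1],[-0.014,0.001,0.012,0,0.46,0,-1],[-0.025,0.001,0.006,0,0.58,0,-1]]' | grep -E "ee_pos"
python3 -c "
from h import *
go((.43,.132,.26),180,20);go((.463,.132,.275),180,40);go((.481,.132,.28),180,52)"
```

```text
ee_pos: [0.4227, 0.1293, 0.2524]
shift [-0.0052  0.0027 -0.0091] turn [ 0.002  0.11  -0.009] rows 0.9
shift [-0.0337  0.003  -0.0315] turn [ 0.004  0.459 -0.008] rows 3.7
shift [-0.05    0.0032 -0.0406] turn [ 0.004  0.669 -0.008] rows 5.3
```

```bash
python3 -m jog '[[-0.006,0.002,-0.009,0,0.115,0,-1],[-0.015,0.003,-0.018,0,0.23,0,-1],[-0.025,0.003,-0.025,0,0.345,0,-1],[-0.034,0.003,-0.032,0,0.46,0,-1],[-0.043,0.003,-0.037,0,0.58,0,-1]]' | grep -E "ee_pos"
python3 -m jog '[[-0.005,0,-0.002,0,0.09,0,-1],[-0.005,0,-0.002,0,0.09,0,-1],[-0.005,0,-0.002,0,0.09,0,-1],[-0.005,0,-0.002,0,0.09,0,-1],[-0.005,0,-0.002,0,0.09,0,-1]]' | grep -E "ee_pos"
python3 - <<'E'
from h import *
say();go((.40,.132,.255),180,0)
p,d=cams.read_camera("side");p1,d1=cams.read_camera("top")
cv2.imwrite("pics/p2.png",np.hstack([crop(p,230,110,120,120,400,400),crop(p1,165,115,120,120,400,400)]))
E
```

```text
ee_pos: [0.4744, 0.1319, 0.279]
ee_pos: [0.4778, 0.1324, 0.277]
t 18.3 tcp [0.4778 0.1324 0.277 ] yaw 179.6 z [-0.78  0.   -0.62] w 0.0088 gf 79.5 F [-0.2 -1.4 -0.8] q [ 0.13  0.65  1.34  0.12  2.04 -1.44]
shift [ 0.0312 -0.0009  0.0746] turn [ 0.003 -0.9   -0.006] rows 7.2
```

View pics/p2.png

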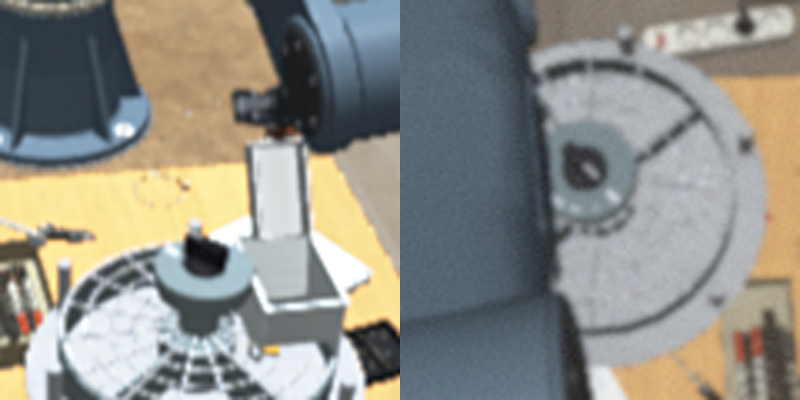

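```bash
python3 -m jog '[[0.002,0,0.01,0,-0.12,0,-1],[0.006,0,0.02,0,-0.24,0,-1],[0.011,0,0.033,0,-0.36,0,-1],[0.016,0,0.045,0,-0.48,0,-1],[0.022,-0.001,0.058,0,-0.6,0,-1]]' | grep -E "ee_pos"
python3 -m jog '[[0,0,0,0,-0.12,0,-1],[0,0,0,0,-0.24,0,-1],[0,0,0,0,-0.3,0,-1]]' | grep -E "ee_pos"
python3 -c "
from h import *
say();go((.44,-.08,.28),180,0)"
```

```text
ee_pos: [0.4187, 0.1318, 0.2582]
ee_pos: [0.418, 0.1318, 0.2588]
t 19.1 tcp [0.418  0.1318 0.2588] yaw 179.7 z [ 0.01  0.   -1.  ] w 0.009 gf 79.4 F [0.6 0.3 1.2] q [ 0.2   0.14  1.92 -0.    1.08 -1.37]
shift [-0.0234 -0.2117 -0.0213] turn [ 0.001  0.006 -0.006] rows 5.1
```

```bash
python3 -m jog '[[0,0,-0.03,0,0,0,-1],[-0.005,-0.03,-0.045,0,0.006,0,-1],[-0.01,-0.07,-0.05,0,0.006,0,-1],[-0.017,-0.11,-0.05,0,0.006,0,-1],[-0.023,-0.15,-0.05,0,0.006,0,-1]]' | grep -E "ee_pos"
python3 -m jog '[[0,-0.03,0,0,0,0.12,-1],[0,-0.062,0,0,0,0.24,-1],[0,-0.062,0,0,0,0.36,-1],[0,-0.062,0,0,0,0.48,-1],[0,-0.062,0,0,0,0.6,-1]]' | grep -E "ee_pos"
for i in 1 2 3 4; do python3 -m jog '[[0,0,0,0,0,0.12,-1],[0,0,0,0,0,0.24,-1],[0,0,0,0,0,0.36,-1],[0,0,0,0,0,0.48,-1],[0,0,0,0,0,0.6,-1]]'; done | grep ee_pos
python3 -c "
from h import *
say();go((.438,-.281,.12),5,0)"
```

```text
ee_pos: [0.4409, -0.0199, 0.3087]
ee_pos: [0.4404, -0.0809, 0.3079]
ee_pos: [0.4405, -0.0803, 0.308]
ee_pos: [0.4405, -0.0802, 0.308]
ee_pos: [0.4405, -0.0802, 0.308]
ee_pos: [0.4405, -0.0802, 0.308]
t 21.6 tcp [ 0.4405 -0.0802  0.308 ] yaw 7.4 z [-0.01 -0.   -1.  ] w 0.0088 gf 79.4 F [ 0.7  0.2 -0.2] q [-0.28  0.11  1.82 -0.    1.22  1.16]
shift [-0.027   0.1989  0.188 ] turn [-0.001  0.007  0.042] rows 6.6
```

```bash
python3 -m jog '[[-0.005,0.04,0,0,0,0.042,-1],[-0.01,0.08,0,0,0.007,0.042,-1],[-0.015,0.12,0,0,0.007,0.042,-1],[-0.021,0.16,0.03,0,0.007,0.042,-1],[-0.027,0.199,0.06,0,0.007,0.042,-1]]' | grep -E "ee_pos"
cat >> h.py <<'E'
def handles(n):
    im,_=cams.read_camera(n)
    g=cv2.cvtColor(im,cv2.COLOR_BGR2HSV); m=((g[...,2]<115)&(im[...,2]>im[...,0].astype(int)+10)).astype(np.uint8)
    k,l,s,c=cv2.connectedComponentsWithStats(m)
    for i in range(1,k):
        a=s[i]
        if a[4]>12 and (285<c[i][0]<395 and 175<c[i][1]<255 if n=="top" else 120<c[i][0]<215 and 170<c[i][1]<255): print(n,c[i].round(1),a, ray(n,*c[i],.055 if n=="top" else .05).round(3)-[0 if n=="top" else .018,0,0])
    return im
E
python3 -c "
from h import *
handles('side');go((.438,-.281,.066),5,0)"
```

```text
ee_pos: [0.4407, -0.2701, 0.2584]
side [195.1 207.7] [194 201   4  15  34] [ 0.423 -0.212  0.05 ]
side [147.2 214. ] [145 204   6  19  60] [ 0.433 -0.356  0.05 ]
shift [-0.0007  0.0079  0.1867] turn [-0.001  0.004  0.004] rows 4.5
```

```bash
python3 -m jog '[[0,0.008,0.03,0,0.004,0.004,-1],[0,0.008,0.07,0,0.004,0.004,-1],[0,0.008,0.11,0,0.004,0.004,-1],[0,0.008,0.145,0,0.004,0.004,-1],[0,0.008,0.17,0,0.004,0.004,-1]]' | grep -E "ee_pos|force"
python3 -m jog '[[0,0,0.01,0,0,0,-1],[0,0,0.017,0,0,0,-1],[0,0,0.017,0,0,0,-1]]' 
python3 -m jog '[[0,0,0,0,0,0,-0.6],[0,0,0,0,0,0,-0.2],[0,0,0,0,0,0,0],[0,0,0,0,0,0,0],[0,0,-0.03,0,0,0,0]]' | grep ee_pos
python3 -m jog '[[0,0,-0.04,0,0,0,0],[0,0,-0.08,0,0,0,0],[0,0,-0.12,0,0,0,0]]'
python3 -c "
from h import *
handles('side');say();go((.668,.03,.21),169)"
```

```text
ee_pos: [0.4401, -0.2749, 0.0852]
force: [-0.1, 0.3, -1.6]
grasp_force: 79.5
t: 22.68
ee_pos: [0.4413, -0.2757, 0.0704]
eef_rot: [-0.001, 0.999, 0.045, 0.001]
force: [-0.4, 0.5, 0.4]
gripper_width: 0.0086
grasp_force: 79.5
ee_pos: [0.4393, -0.2745, 0.0973]
t: 23.35
ee_pos: [0.4406, -0.2757, 0.2225]
eef_rot: [-0.001, 0.999, 0.045, 0.001]
force: [1.0, -1.0, -0.0]
gripper_width: 0.0425
grasp_force: 0.0
side [195.1 207.7] [194 201   4  15  35] [ 0.423 -0.212  0.05 ]
side [147.2 214. ] [145 204   6  19  60] [ 0.433 -0.356  0.05 ]
side [175.2 213.6] [173 207   5  15  39] [ 0.442 -0.273  0.05 ]
t 23.4 tcp [ 0.4431 -0.2776  0.2302] yaw 5.1 z [ 0.01 -0.01 -1.  ] w 0.0426 gf 0.0 F [ 3.5 -2.2  9.6] q [-0.65  0.32  1.75  0.    1.05  0.83]
shift [ 0.2513 -0.2863  0.021 ] turn [ 0.016  0.007 -2.86 ] rows 22.9
```

```bash
python3 -c "
from h import *
go((.437,-.05,.21),50)"
```

```text
shift [ 0.0141 -0.2273  0.019 ] turn [ 0.01  -0.007 -0.783] rows 6.3
```

```bash
python3 -m jog '[[0.003,-0.04,0,0,0,-0.12,0],[0.006,-0.08,0,0,0,-0.24,0],[0.009,-0.12,0,0,0,-0.36,0],[0.012,-0.16,0.01,0,0,-0.48,0],[0.014,-0.2,0.019,0.01,-0.007,-0.6,0]]' 20| grep -E "ee_pos"
python3 -c "
from h import *
go((.437,-.05,.16),50)"
```

```text
ee_pos: [0.4367, -0.0738, 0.2021]
shift [ 0.0155 -0.0177  0.0423] turn [-0.01  -0.001 -0.178] rows 1.4
```

```bash
python3 -m jog '[[0.008,-0.009,0,0,0,-0.12,0],[0.0155,-0.0177,0.02,0,0,-0.178,0],[0.0155,-0.0177,0.042,0,0,-0.178,0],[0.0155,-0.0177,0.07,0,0,-0.178,0],[0.0155,-0.0177,0.092,0,0,-0.178,0]]' 20| grep -E "ee_pos|force"
python3 -m jog '[[0,0,0,0,0,0,-0.3],[0,0,0,0,0,0,-0.6],[0,0,0,0,0,0,-1],[0,0,0,0,0,0,-1],[0,0,0,0,0,0,-1]]'
python3 -c "
from h import *
o,e,r=st();say();q=e[:2]-[.5275,.057];print(np.hypot(*q),np.degrees(np.arctan2(q[1],q[0])))"
```

```text
ee_pos: [0.4368, -0.0509, 0.1088]
force: [-0.5, -0.2, 0.1]
grasp_force: 0.0
t: 24.65
ee_pos: [0.4372, -0.0513, 0.1106]
eef_rot: [-0.005, 0.907, 0.42, -0.002]
force: [-1.1, -0.4, -4.2]
gripper_width: 0.0129
grasp_force: 20.4
t 24.6 tcp [ 0.4372 -0.0513  0.1106] yaw 49.7 z [-0.01  0.01 -1.  ] w 0.0129 gf 20.4 F [-1.1 -0.4 -4.2] q [-0.23  0.38  2.04  0.01  0.73  0.47]
0.14104781103848607 -129.8133333976761
```

Post gripped at −130°. Sweep +100° (30+30+30+10).

```bash
for i in 1 2 3; do python3 -m jog '[[0.0008,0.0146,0,0,0,-0.105,-1],[0.0031,0.0291,0,0,0,-0.209,-1],[0.0069,0.0433,0,0,0,-0.314,-1],[0.0121,0.0569,0,0,0,-0.419,-1],[0.0188,0.07,0,0,0,-0.524,-1]]'|grep -E "ee_pos|^force|width"; done
python3 -m jog '[[0.0008,0.0146,0,0,0,-0.105,-1],[0.002,0.0243,0,0,0,-0.174,-1],[0.002,0.0243,0,0,0,-0.174,-1]]' |grep -E "ee_pos|^force|width"
python3 -c "
from h import *
o,e,r=st();say();q=e[:2]-[.5275,.057];print(np.hypot(*q),np.degrees(np.arctan2(q[1],q[0])))"
python3 -m jog '[[0,0,0,0,0,0,-0.3],[0,0,0,0,0,0,0],[0,0,-0.03,0,0,0,0],[0,0,-0.07,0,0,0,0],[0,0,-0.11,0,0,0,0]]'|grep -E "ee_pos"
python3 - <<'E'
from h import *
handles("side");p=handles("top"); cv2.imwrite("pics/top2.png",p)
go((.425,-.212,.22),5)
# brass blobs around the dryer in both views
for n in("top","side"):
    im=p if n=="top" else cams.read_camera(n)[0]
    g=cv2.cvtColor(im,cv2.COLOR_BGR2HSV); m=cv2.inRange(g,(18,140,120),(32,255,255))
    k,l,s,c=cv2.connectedComponentsWithStats(m)
    for i in range(1,k):
        if s[i][4]>8: print(n,c[i].round(0),s[i][4])
E
```

```text
ee_pos: [0.5039, -0.0834, 0.1105]
force: [-0.3, -1.3, 3.5]
gripper_width: 0.0131
ee_pos: [0.5773, -0.0783, 0.1106]
force: [3.6, -11.2, 2.2]
gripper_width: 0.013
ee_pos: [0.6379, -0.0367, 0.1108]
force: [8.3, -9.0, 1.0]
gripper_width: 0.013
ee_pos: [0.6522, -0.0148, 0.1109]
force: [9.6, -5.4, -0.5]
gripper_width: 0.0131
t 26.1 tcp [ 0.6522 -0.0148  0.1109] yaw 150.1 z [ 0.    0.01 -1.  ] w 0.0131 gf 20.6 F [ 9.6 -5.4 -0.5] q [-0.1   0.69  1.47  0.01  0.97 -1.15]
0.14386701363959542 -29.919762934442364
ee_pos: [0.6485, -0.0159, 0.2195]
side [195.1 207.8] [194 201   5  15  34] [ 0.423 -0.212  0.05 ]
side [147.2 214. ] [145 204   6  19  60] [ 0.433 -0.356  0.05 ]
side [175.2 213.6] [173 207   5  15  39] [ 0.442 -0.273  0.05 ]
top [337.2 202.9] [335 197   5  12  47] [ 0.438 -0.272  0.055]
top [366.2 204. ] [363 198   7  12  65] [ 0.433 -0.356  0.055]
top [316.8 209.6] [315 204   4  12  37] [ 0.42  -0.212  0.055]
shift [ 0.0971 -0.2835  0.0039] turn [ 2.000e-03 -1.000e-02  2.526e+00] rows 20.2
top [362. 224.] 19
top [370. 223.] 22
top [317. 231.] 21
top [ 42. 250.] 25
side [152. 205.] 15
side [475. 294.] 24
```

```bash
for i in 1 2; do python3 -m jog '[[0.01,-0.029,0,0,0,0,0],[0.02,-0.058,0,0,0,0,0],[0.03,-0.087,0,0,0,0,0],[0.04,-0.115,0,0,0,0,0],[0.0485,-0.142,0.002,0,0,0,0]]' 80; done | grep ee_pos
for i in 1 2 3 4; do python3 -m jog '[[0,0,0,0,0,0.12,0],[0,0,0,0,0,0.24,0],[0,0,0,0,0,0.36,0],[0,0,0,0,0,0.48,0],[0,0,0,0,0,0.6,0]]'; done | grep ee_pos
python3 -m jog '[[0,0,0,0,0,0.12,0],[0,0,0,0,0,0.175,0],[0,0,0,0,0,0.175,0]]'| grep ee_pos
python3 -c "
from h import *
say();go((.424,-.212,.0665),2)"
```

```text
ee_pos: [0.5339, -0.1146, 0.2157]
ee_pos: [0.4205, -0.2127, 0.214]
ee_pos: [0.4217, -0.212, 0.2138]
ee_pos: [0.4217, -0.2119, 0.2138]
ee_pos: [0.4217, -0.2119, 0.2138]
ee_pos: [0.4217, -0.2119, 0.2137]
ee_pos: [0.4218, -0.2119, 0.2138]
t 29.5 tcp [ 0.4218 -0.2119  0.2138] yaw 2.0 z [-0.01  0.01 -1.  ] w 0.0428 gf 0.0 F [0.3 0.4 0.2] q [-0.57  0.26  1.88  0.    1.01  0.97]
shift [0.0036 0.0015 0.1473] turn [-0.009  0.009  0.001] rows 3.5
```

```bash
python3 -m jog '[[0.003,0.001,0.035,-0.009,0.009,0,0],[0.003,0.001,0.075,-0.009,0.009,0,0],[0.003,0.001,0.11,-0.009,0.009,0,0],[0.003,0.001,0.135,-0.009,0.009,0,0],[0.003,0.001,0.147,-0.009,0.009,0,0]]' 80 | grep -E "ee_pos|force"
python3 -m jog '[[0,0,0,0,0,0,-0.3],[0,0,0,0,0,0,-0.6],[0,0,0,0,0,0,-0.8],[0,0,0,0,0,0,-1],[0,0,0,0,0,0,-1]]'
python3 -m jog '[[0,0,0,0,0,0,-1],[0,0,-0.005,0,0,0,-1],[0,0,-0.015,0,0,0,-1],[0,0,-0.03,0,0,0,-1],[0,0,-0.05,0,0,0,-1]]'|grep -E "ee_pos|width|force"
python3 -m jog '[[0,0,-0.01,0,-0.07,0,-1],[0,0,-0.03,0,-0.14,0,-1],[0,0,-0.055,0,-0.21,0,-1],[0,0,-0.08,0,-0.28,0,-1],[0,0,-0.105,0,-0.35,0,-1]]' | grep -E "ee_pos|force|width"
python3 - <<'E'
from h import *
say();go((.44,-.08,.28),2,-20)
p=handles("side");cv2.imwrite("pics/s3.png",crop(p,110,110,120,120,400,400))
E
```

```text
ee_pos: [0.4223, -0.2108, 0.0641]
force: [0.6, -0.3, 0.4]
grasp_force: 0.0
t: 30.3
ee_pos: [0.4246, -0.2122, 0.0684]
eef_rot: [0.001, 1.0, 0.019, 0.001]
force: [0.1, 0.6, -0.7]
gripper_width: 0.0087
grasp_force: 78.8
ee_pos: [0.4237, -0.2116, 0.1182]
force: [0.1, 1.2, -1.0]
gripper_width: 0.0089
grasp_force: 79.1
ee_pos: [0.4239, -0.2117, 0.2251]
force: [0.5, -0.5, -1.2]
gripper_width: 0.0089
grasp_force: 79.0
t 31.1 tcp [ 0.4239 -0.2117  0.2251] yaw 2.1 z [-0.34 -0.01 -0.94] w 0.0089 gf 79.0 F [ 0.5 -0.5 -1.2] q [-0.47  0.4   1.7  -0.17  1.36  1.12]
shift [ 0.0008 -0.1309 -0.059 ] turn [0.003 0.003 0.002] rows 3.4
side [147.2 214. ] [145 204   6  19  60] [ 0.433 -0.356  0.05 ]
side [175.2 213.6] [173 207   5  15  39] [ 0.442 -0.273  0.05 ]
```

```bash
python3 -m jog '[[0,-0.01,-0.015,0,0,0,-1],[0,-0.03,-0.03,0,0,0,-1],[0,-0.055,-0.045,0,0,0,-1],[0,-0.08,-0.059,0,0,0,-1],[0,-0.105,-0.059,0,0,0,-1]]' | grep -E "ee_pos"
python3 -m jog '[[0,-0.02,0,-0.025,0,-0.067,-1],[0,-0.026,0,-0.025,0,-0.067,-1]]' | grep -E "ee_pos"
for i in 1 2 3 4 5; do python3 -m jog '[[0,0,0,-0.041,0,-0.113,-1],[0,0,0,-0.082,0,-0.226,-1],[0,0,0,-0.123,0,-0.338,-1],[0,0,0,-0.164,0,-0.451,-1],[0,0,0,-0.205,0,-0.564,-1]]'; done | grep ee_pos
python3 -c "
from h import *
say();go((.42,.03,.265),180,-20);go((.412,.132,.245),180,-20)"
```

```text
ee_pos: [0.4411, -0.1052, 0.2808]
ee_pos: [0.4388, -0.0778, 0.2788]
ee_pos: [0.4391, -0.0804, 0.2783]
ee_pos: [0.439, -0.0804, 0.2783]
ee_pos: [0.4389, -0.0804, 0.2783]
ee_pos: [0.4388, -0.0804, 0.2783]
ee_pos: [0.4388, -0.0804, 0.2783]
t 33.9 tcp [ 0.4388 -0.0804  0.2783] yaw 177.3 z [ 0.34 -0.02 -0.94] w 0.0085 gf 79.1 F [ 0.9  0.7 -1.1] q [-0.34 -0.02  2.07  0.14  0.76 -1.95]
shift [0.0271 0.1094 0.0042] turn [-0.017 -0.    -0.045] rows 2.7
shift [0.046  0.2109 0.0185] turn [-0.017 -0.    -0.045] rows 5.2
```

```bash
python3 -m jog '[[0.003,0.01,0,-0.005,0,-0.015,-1],[0.008,0.03,0.001,-0.01,0,-0.03,-1],[0.014,0.055,0.002,-0.017,0,-0.045,-1],[0.02,0.08,0.003,-0.017,0,-0.045,-1],[0.026,0.105,0.005,-0.017,0,-0.045,-1]]' | grep -E "ee_pos"
python3 -m jog '[[0.005,0.025,0.003,0,0,0,-1],[0.01,0.05,0.006,0,0,0,-1],[0.014,0.07,0.009,0,0,0,-1],[0.018,0.09,0.012,0,0,0,-1],[0.02,0.105,0.013,0,0,0,-1]]' | grep -E "ee_pos"
python3 - <<'E'
from h import *
say();go((.422,.132,.235),180,0);go((.44,.132,.25),180,15);
p,d=cams.read_camera("side");p1,d1=cams.read_camera("top")
cv2.imwrite("pics/p3.png",np.hstack([crop(p,230,110,120,120,400,400),crop(p1,165,115,120,120,400,400)]))
E
```

```text
ee_pos: [0.4212, 0.0269, 0.2644]
ee_pos: [0.407, 0.1324, 0.2448]
t 34.7 tcp [0.407  0.1324 0.2448] yaw 179.5 z [ 0.34 -0.   -0.94] w 0.0088 gf 79.0 F [-1.  -0.8 -1.7] q [ 0.26  0.    2.14 -0.14  0.66 -1.21]
shift [-0.0107 -0.0003  0.0144] turn [-0.001  0.348 -0.008] rows 2.8
shift [-0.0328 -0.0001  0.0064] turn [ 0.     0.61  -0.008] rows 4.9
```

View pics/p3.png

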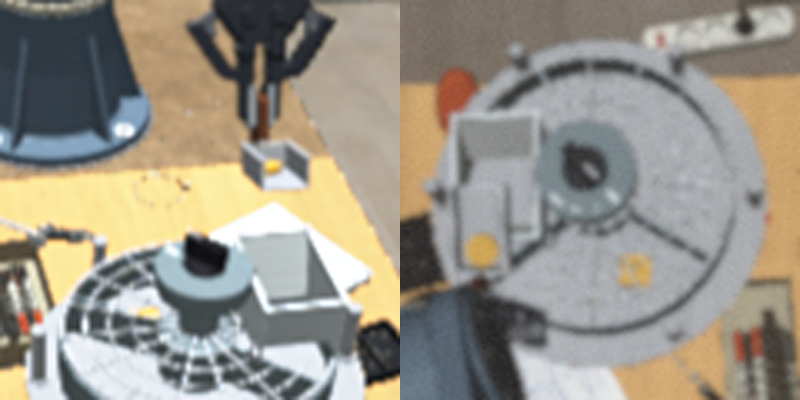

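```bash
python3 -m jog '[[-0.003,0,0.005,0,0.12,0,-1],[-0.007,0,0.01,0,0.24,0,-1],[-0.011,0,0.014,0,0.348,0,-1],[-0.022,0,0.01,0,0.47,0,-1],[-0.033,0,0.006,0,0.59,0,-1]]' | grep -E "ee_pos"
python3 -c "
from h import *
go((.446,.132,.255),180,20);go((.477,.132,.268),180,40);go((.496,.132,.27),180,52)"
```

```text
ee_pos: [0.4412, 0.1303, 0.2516]
shift [-0.0038  0.0018 -0.0045] turn [ 0.001  0.102 -0.008] rows 0.8
shift [-0.0307  0.002  -0.0247] turn [ 0.002  0.451 -0.008] rows 3.6
shift [-0.0486  0.0021 -0.0313] turn [ 0.003  0.66  -0.008] rows 5.3
```

```bash
python3 -m jog '[[-0.004,0.002,-0.005,0,0.115,0,-1],[-0.012,0.002,-0.012,0,0.23,0,-1],[-0.021,0.002,-0.018,0,0.345,0,-1],[-0.031,0.002,-0.025,0,0.46,0,-1],[-0.042,0.002,-0.029,0,0.58,0,-1]]' | grep -E "ee_pos"
python3 -m jog '[[-0.005,0,-0.002,0,0.09,0,-1],[-0.005,0,-0.002,0,0.09,0,-1],[-0.005,0,-0.002,0,0.09,0,-1],[-0.005,0,-0.002,0,0.09,0,-1],[-0.005,0,-0.002,0,0.09,0,-1]]' | grep -E "ee_pos"
cat >> h.py <<'E'
def brass(n):
    im,_=cams.read_camera(n); g=cv2.cvtColor(im,cv2.COLOR_BGR2HSV); m=cv2.inRange(g,(15,110,90),(32,255,255))
    k,l,s,c=cv2.connectedComponentsWithStats(m)
    for i in range(1,k):
        if 4<s[i][4]<200 and 165<c[i][0]<400 and 100<c[i][1]<265: print(n,c[i].round(0),s[i][4],ray(n,*c[i],.052).round(3))
    return im
E
python3 - <<'E'
from h import *
say();cv2.imwrite("pics/s4.png",brass("side"));go((.418,.132,.258),180,0)
E
```

```text
ee_pos: [0.4898, 0.132, 0.2701]
ee_pos: [0.4933, 0.1326, 0.2676]
t 36.0 tcp [0.4933 0.1326 0.2676] yaw 179.6 z [-0.79  0.   -0.62] w 0.0087 gf 79.2 F [-0.2  0.3 -0.1] q [ 0.12  0.7   1.29  0.11  2.05 -1.44]
side [237. 163.] 13 [ 0.22  -0.055  0.052]
side [250. 163.] 9 [ 0.221 -0.008  0.052]
side [284. 164.] 7 [0.247 0.109 0.052]
side [328. 164.] 15 [0.267 0.266 0.052]
side [206. 166.] 11 [ 0.222 -0.167  0.052]
side [221. 165.] 12 [ 0.221 -0.114  0.052]
side [182. 168.] 7 [ 0.222 -0.25   0.052]
side [194. 167.] 8 [ 0.222 -0.209  0.052]
side [167. 168.] 8 [ 0.22  -0.303  0.052]
side [208. 177.] 11 [ 0.287 -0.162  0.052]
side [225. 181.] 15 [ 0.32  -0.11   0.052]
side [235. 181.] 5 [ 0.323 -0.075  0.052]
side [248. 182.] 14 [ 0.335 -0.033  0.052]
side [194. 185.] 29 [ 0.326 -0.213  0.052]
side [171. 189.] 20 [ 0.339 -0.285  0.052]
side [219. 198.] 60 [ 0.404 -0.135  0.052]
side [245. 198.] 6 [ 0.418 -0.053  0.052]
side [227. 213.] 30 [ 0.481 -0.117  0.052]
side [349. 216.] 79 [0.543 0.245 0.052]
side [196. 210.] 6 [ 0.452 -0.211  0.052]
side [358. 209.] 5 [0.515 0.285 0.052]
side [175. 221.] 22 [ 0.494 -0.273  0.052]
side [205. 220.] 7 [ 0.503 -0.184  0.052]
side [166. 224.] 12 [ 0.506 -0.298  0.052]
side [182. 224.] 6 [ 0.509 -0.252  0.052]
side [190. 223.] 6 [ 0.511 -0.229  0.052]
side [198. 222.] 6 [ 0.507 -0.206  0.052]
side [359. 231.] 83 [0.61  0.253 0.052]
side [236. 228.] 7 [ 0.547 -0.096  0.052]
side [225. 229.] 18 [ 0.548 -0.13   0.052]
side [192. 233.] 118 [ 0.552 -0.224  0.052]
side [370. 234.] 11 [0.624 0.282 0.052]
side [343. 239.] 10 [0.633 0.197 0.052]
side [242. 240.] 10 [ 0.597 -0.088  0.052]
side [224. 244.] 30 [ 0.606 -0.139  0.052]
side [207. 255.] 164 [ 0.642 -0.186  0.052]
side [254. 250.] 13 [ 0.639 -0.058  0.052]
side [281. 260.] 12 [0.685 0.007 0.052]
shift [ 0.0386 -0.0009  0.0653] turn [ 0.001 -0.909 -0.005] rows 7.3
```

```bash
sed -i 's/(15,110,90),(32,255,255)/(18,140,120),(32,255,255)/' h.py
python3 -m jog '[[0.003,0,0.01,0,-0.12,0,-1],[0.008,0,0.02,0,-0.24,0,-1],[0.014,0,0.033,0,-0.36,0,-1],[0.02,0,0.045,0,-0.48,0,-1],[0.026,-0.001,0.055,0,-0.6,0,-1]]' | grep -E "ee_pos"
python3 -m jog '[[0,0,0,0,-0.12,0,-1],[0,0,0,0,-0.24,0,-1],[0,0,-0.03,0,-0.31,-0.005,-1]]' | grep -E "ee_pos"
python3 -c "
from h import *
say();brass('side');cv2.imwrite('pics/t4.png',brass('top'));go((.44,-.08,.305),180,0)"
```

```text
ee_pos: [0.4334, 0.1319, 0.2543]
ee_pos: [0.4395, 0.1315, 0.2796]
t 36.8 tcp [0.4395 0.1315 0.2796] yaw -179.9 z [-0. -0. -1.] w 0.0084 gf 79.1 F [ 1.  -1.2 -2. ] q [ 0.19  0.15  1.84 -0.    1.15 -1.38]
top [363. 224.] 22 [ 0.376 -0.343  0.052]
top [370. 223.] 22 [ 0.378 -0.363  0.052]
shift [ 0.004  -0.2121 -0.019 ] turn [0.002 0.009 0.001] rows 5.1
```

```bash
python3 -m jog '[[0,-0.02,-0.019,0,0.004,0,-1],[0.001,-0.06,-0.025,0,0.006,0,-1],[0.002,-0.1,-0.025,0,0.006,0,-1],[0.003,-0.14,-0.025,0,0.006,0,-1],[0.004,-0.18,-0.025,0,0.006,0,-1]]' | grep -E "ee_pos"
python3 -m jog '[[0,-0.032,0,0,0,0.12,-1],[0,-0.032,0,0,0,0.24,-1],[0,-0.032,0,0,0,0.36,-1],[0,-0.032,0,0,0,0.48,-1],[0,-0.032,0,0,0,0.6,-1]]' | grep -E "ee_pos"
for i in 1 2 3 4; do python3 -m jog '[[0,0,0,0,0,0.12,-1],[0,0,0,0,0,0.24,-1],[0,0,0,0,0,0.36,-1],[0,0,0,0,0,0.48,-1],[0,0,0,0,0,0.6,-1]]'; done | grep ee_pos
python3 -c "
from h import *
say();handles('side');handles('top');cv2.imwrite('pics/t5.png',brass('top'));go((.424,-.211,.25),4,0)"
```

```text
ee_pos: [0.4389, -0.0497, 0.3075]
ee_pos: [0.4393, -0.0803, 0.3071]
ee_pos: [0.4393, -0.0801, 0.3071]
ee_pos: [0.4393, -0.0801, 0.3072]
ee_pos: [0.4393, -0.0801, 0.3072]
ee_pos: [0.4393, -0.0801, 0.3071]
t 39.4 tcp [ 0.4393 -0.0801  0.3071] yaw 7.8 z [-0.01  0.   -1.  ] w 0.0085 gf 79.2 F [ 0.5  0.1 -0.7] q [-0.28  0.1   1.83 -0.    1.22  1.15]
side [147.2 214. ] [145 204   6  19  60] [ 0.433 -0.356  0.05 ]
side [175.2 213.6] [173 207   5  15  39] [ 0.442 -0.273  0.05 ]
top [285.4 192.6] [275 189  21   9  37] [ 0.472 -0.122  0.055]
top [337.4 202.8] [335 197   6  12  56] [ 0.438 -0.273  0.055]
top [366.4 203.6] [363 198   7  12  68] [ 0.434 -0.357  0.055]
top [362. 223.] 22 [ 0.378 -0.343  0.052]
top [370. 223.] 21 [ 0.379 -0.363  0.052]
shift [-0.0338  0.1274  0.0572] turn [-0.001  0.008  0.075] rows 3.4
```

```bash
python3 -m jog '[[-0.008,0.03,0.01,0,0.004,0.08,-1],[-0.017,0.07,0.02,0,0.008,0.1,-1],[-0.026,0.105,0.04,0,0.008,0.1,-1],[-0.034,0.126,0.057,0,0.008,0.1,-1],[-0.034,0.126,0.08,0,0.008,0.1,-1]]' | grep -E "ee_pos"
python3 -c "
from h import *
say();go((.424,-.21,.071),2,0)"
```

```text
ee_pos: [0.4229, -0.2133, 0.2271]
t 39.9 tcp [ 0.4229 -0.2133  0.2271] yaw 2.5 z [ 0. -0. -1.] w 0.0085 gf 79.1 F [ 0.2  0.6 -0.9] q [-0.57  0.24  1.87  0.    1.02  0.96]
shift [ 0.0009 -0.0034  0.1561] turn [ 0.001 -0.002  0.009] rows 3.7
```

```bash
python3 -m jog '[[0,-0.002,0.03,0,0,0,-1],[0,-0.003,0.07,0,0,0,-1],[0,-0.003,0.105,0,0,0,-1],[0,-0.003,0.135,0,0,0,-1],[0,-0.003,0.15,0,0,0,-1]]' | grep -E "ee_pos|force"
python3 -m jog '[[0,0,0.004,0,0,0,-1],[0,0,0.008,0,0,0,-1],[0,0,0.008,0,0,0,-1]]' 
python3 -m jog '[[0,0,0,0,0,0,-0.6],[0,0,0,0,0,0,-0.2],[0,0,0,0,0,0,0],[0,0,0,0,0,0,0],[0,0,-0.03,0,0,0,0]]' | grep ee_pos
python3 -m jog '[[0,0,-0.04,0,0,0,0],[0,0,-0.08,0,0,0,0],[0,0,-0.12,0,0,0,0],[0,0,-0.12,0,0,0,0]]'
python3 -c "
from h import *
handles('side');say();go((.437,-.05,.2),50)"
```

```text
ee_pos: [0.4217, -0.2058, 0.074]
force: [-0.0, 0.9, -0.5]
grasp_force: 79.1
t: 40.58
ee_pos: [0.4234, -0.2067, 0.0694]
eef_rot: [-0.0, 1.0, 0.022, 0.0]
force: [0.0, 0.3, -0.9]
gripper_width: 0.0087
grasp_force: 79.1
ee_pos: [0.4212, -0.2055, 0.0962]
t: 41.33
ee_pos: [0.4255, -0.2082, 0.2262]
eef_rot: [0.003, 1.0, 0.021, 0.005]
force: [0.2, -0.3, 1.7]
gripper_width: 0.0426
grasp_force: 0.0
side [197.1 208. ] [195 201   5  15  35] [ 0.425 -0.206  0.05 ]
side [147.2 214. ] [145 204   6  19  60] [ 0.433 -0.356  0.05 ]
side [175.2 213.6] [173 207   5  15  39] [ 0.442 -0.273  0.05 ]
t 41.4 tcp [ 0.4245 -0.2076  0.2229] yaw 2.4 z [ 0.01 -0.   -1.  ] w 0.0424 gf 0.0 F [-0.3 -0.4 -0.3] q [-0.55  0.24  1.88  0.    1.01  0.97]
shift [ 0.019  -0.157   0.0225] turn [ 0.006 -0.005 -0.83 ] rows 6.6
```

```bash
python3 -m jog '[[-0.004,-0.04,0,0,0,-0.1,0],[-0.008,-0.08,0,0,0,-0.2,0],[-0.012,-0.12,0,0,0,-0.3,0],[-0.015,-0.16,0.01,0,0,-0.4,0],[-0.018,-0.19,0.02,0.006,-0.005,-0.48,0]]' 20| grep -E "ee_pos"
python3 -c "
from h import *
say();go((.4063,-.013,.11),30)"
```

```text
ee_pos: [0.3958, -0.0154, 0.1986]
t 41.8 tcp [ 0.3958 -0.0154  0.1986] yaw 30.2 z [-0.01  0.01 -1.  ] w 0.0424 gf 0.0 F [ 0.9 -0.7  0.6] q [-0.16  0.15  2.08  0.01  0.92  0.88]
shift [0.0105 0.0039 0.0885] turn [-0.008  0.003  0.004] rows 2.1
```

```bash
python3 -c "
from h import *
c=np.array([.5275,.057])
for a,b in[(678,328),(755,195),(678,57)]:
    q=ray('top',165+(a-400)/3.333,115+b/3.333,.108)[:2]-c; print(np.hypot(*q),np.degrees(np.arctan2(q[1],q[0])))
"
python3 -m jog '[[0.005,0.002,0.03,-0.008,0,0,0],[0.0105,0.003,0.05,-0.008,0.003,0,0],[0.0105,0.003,0.07,-0.008,0.003,0,0],[0.0105,0.003,0.088,-0.008,0.003,0,0],[0.0105,0.003,0.088,-0.008,0.003,0,0]]' | grep -E "ee_pos|force"
python3 -m jog '[[0,0,0,0,0,0,-0.3],[0,0,0,0,0,0,-0.6],[0,0,0,0,0,0,-1],[0,0,0,0,0,0,-1],[0,0,0,0,0,0,-1]]'
python3 -c "
from h import *
o,e,r=st();say();q=e[:2]-[.5275,.057];print(np.hypot(*q),np.degrees(np.arctan2(q[1],q[0])))"
```

```text
0.14088384060202772 -149.77371510192168
0.13847459130730322 -93.73816709967093
0.13688363003665868 -32.915320265620565
ee_pos: [0.405, -0.0141, 0.1081]
force: [-0.5, -0.2, -0.6]
grasp_force: 0.0
t: 42.63
ee_pos: [0.4074, -0.0147, 0.1118]
eef_rot: [0.0, 0.966, 0.258, 0.001]
force: [-2.6, -1.0, 4.6]
gripper_width: 0.0131
grasp_force: 20.3
t 42.6 tcp [ 0.4074 -0.0147  0.1118] yaw 29.9 z [ 0. -0. -1.] w 0.0131 gf 20.3 F [-2.6 -1.   4.6] q [-0.15  0.33  2.12 -0.    0.68  0.9 ]
0.13988788542086739 -149.18373841992644
```

```bash
for i in 1 2 3; do python3 -m jog '[[0.0008,0.0146,0,0,0,-0.105,-1],[0.0031,0.0291,0,0,0,-0.209,-1],[0.0069,0.0433,0,0,0,-0.314,-1],[0.0121,0.0569,0,0,0,-0.419,-1],[0.0188,0.07,0,0,0,-0.524,-1]]'|grep -E "ee_pos|^force|width"; done
python3 -m jog '[[0.0008,0.0146,0,0,0,-0.105,-1],[0.0031,0.0291,0,0,0,-0.209,-1],[0.0069,0.0433,0,0,0,-0.314,-1],[0.0085,0.0479,0,0,0,-0.349,-1],[0.0085,0.0479,0,0,0,-0.349,-1]]' |grep -E "ee_pos|^force|width"
python3 -c "
from h import *
o,e,r=st();say();q=e[:2]-[.5275,.057];print(np.hypot(*q),np.degrees(np.arctan2(q[1],q[0])))"
python3 -m jog '[[0,0,0,0,0,0,-0.3],[0,0,0,0,0,0,0],[0,0,-0.03,0,0,0,0],[0,0,-0.07,0,0,0,0],[0,0,-0.11,0,0,0,0]]'|grep -E "ee_pos"
python3 - <<'E'
from h import *
handles("side");p=handles("top"); q=brass("top")
cv2.imwrite("pics/m5.png",np.hstack([crop(p,165,115,120,120,400,400),crop(p,285,160,110,110,400,400)]))
go((.436,-.357,.22),5)
E
```

```text
ee_pos: [0.4596, -0.0663, 0.1119]
force: [5.3, 10.3, 1.2]
gripper_width: 0.0131
ee_pos: [0.5294, -0.0853, 0.1119]
force: [0.1, -0.5, 3.0]
gripper_width: 0.0131
ee_pos: [0.6003, -0.0674, 0.112]
force: [4.8, -9.6, -3.0]
gripper_width: 0.0131
ee_pos: [0.6383, -0.0349, 0.1122]
force: [8.7, -7.2, -1.8]
gripper_width: 0.0131
t 44.3 tcp [ 0.6383 -0.0349  0.1122] yaw 140.2 z [ 0.01 -0.   -1.  ] w 0.0131 gf 19.9 F [ 8.7 -7.2 -1.8] q [-0.13  0.67  1.52 -0.    0.95 -1.  ]
0.1439478683213887 -39.67121672231409
ee_pos: [0.6346, -0.0344, 0.2219]
side [197.1 208.1] [195 201   5  15  34] [ 0.425 -0.206  0.05 ]
side [147.2 214. ] [145 204   6  19  60] [ 0.433 -0.356  0.05 ]
side [175.2 213.6] [173 207   5  15  39] [ 0.442 -0.273  0.05 ]
top [337.3 203.1] [335 197   6  12  47] [ 0.438 -0.273  0.055]
top [366.2 203.9] [363 199   7  11  63] [ 0.433 -0.356  0.055]
top [314.4 210.4] [313 205   4  11  37] [ 0.417 -0.205  0.055]
top [362. 223.] 18 [ 0.377 -0.343  0.052]
top [370. 223.] 20 [ 0.379 -0.363  0.052]
shift [-0.0536 -0.376   0.0037] turn [ 8.000e-03 -1.000e-03  2.356e+00] rows 18.8
```

View pics/m5.png

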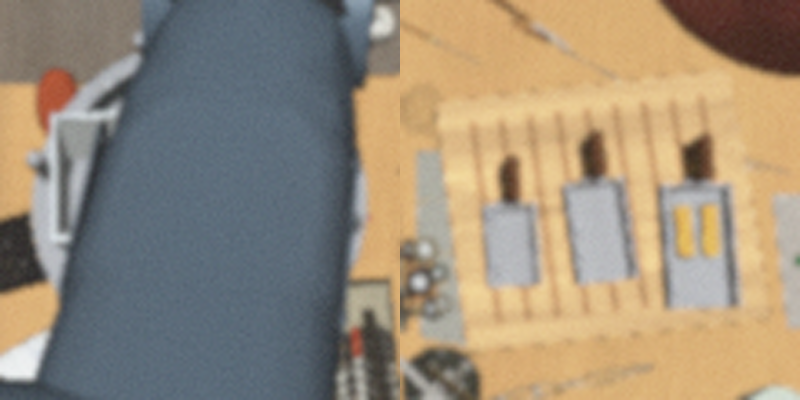

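```bash
for i in 1 2; do python3 -m jog '[[-0.005,-0.038,0,0,0,0,0],[-0.011,-0.076,0,0,0,0,0],[-0.016,-0.113,0,0,0,0,0],[-0.021,-0.15,0,0,0,0,0],[-0.027,-0.188,0.002,0,0,0,0]]' 90; done | grep ee_pos
for i in 1 2 3 4; do python3 -m jog '[[0,0,0,0,0,0.12,0],[0,0,0,0,0,0.24,0],[0,0,0,0,0,0.36,0],[0,0,0,0,0,0.48,0],[0,0,0,0,0,0.6,0]]'; done | grep ee_pos
python3 -c "
from h import *
say();go((.438,-.3565,.066),2)"
```

```text
ee_pos: [0.5337, -0.1967, 0.2182]
ee_pos: [0.4335, -0.3581, 0.2163]
ee_pos: [0.4346, -0.3568, 0.2159]
ee_pos: [0.4346, -0.3567, 0.2159]
ee_pos: [0.4347, -0.3567, 0.2159]
ee_pos: [0.4347, -0.3567, 0.2159]
t 47.4 tcp [ 0.4347 -0.3567  0.2159] yaw 2.1 z [-0.  0. -1.] w 0.043 gf 0.0 F [ 0.9  0.2 -0.5] q [-0.77  0.41  1.66  0.    1.07  0.76]
shift [0.0036 0.0002 0.1499] turn [-0.002  0.001  0.002] rows 3.6
```

```bash
python3 -m jog '[[0.003,0,0.035,0,0,0,0],[0.0035,0,0.075,0,0,0,0],[0.0035,0,0.11,0,0,0,0],[0.0035,0,0.135,0,0,0,0],[0.0035,0,0.15,0,0,0,0]]' 90 | grep -E "ee_pos|force"
python3 -m jog '[[0,0,0,0,0,0,-0.3],[0,0,0,0,0,0,-0.6],[0,0,0,0,0,0,-0.8],[0,0,0,0,0,0,-1],[0,0,0,0,0,0,-1]]'
python3 -m jog '[[0,0,0,0,0,0,-1],[0,0,-0.005,0,0,0,-1],[0,0,-0.015,0,0,0,-1],[0,0,-0.03,0,0,0,-1],[0,0,-0.05,0,0,0,-1]]'|grep -E "ee_pos|width|force"
python3 -m jog '[[0,0,-0.01,0,-0.07,0,-1],[0,0,-0.03,0,-0.14,0,-1],[0,0,-0.055,0,-0.21,0,-1],[0,0,-0.08,0,-0.28,0,-1],[0,0,-0.105,0,-0.35,0,-1]]' | grep -E "ee_pos|force|width"
python3 - <<'E'
from h import *
say();go((.44,-.08,.29),2,-20)
handles("side")
E
```

```text
ee_pos: [0.4369, -0.3554, 0.063]
force: [0.0, -0.0, -0.0]
grasp_force: 0.0
t: 48.2
ee_pos: [0.439, -0.3573, 0.0681]
eef_rot: [0.001, 1.0, 0.022, 0.001]
force: [0.6, -0.5, -1.3]
gripper_width: 0.0082
grasp_force: 87.6
ee_pos: [0.4383, -0.3567, 0.1178]
force: [-0.8, -0.1, -1.8]
gripper_width: 0.0089
grasp_force: 87.7
ee_pos: [0.4387, -0.357, 0.2249]
force: [0.1, -1.2, -3.3]
gripper_width: 0.0082
grasp_force: 87.8
t 49.0 tcp [ 0.4387 -0.357   0.2249] yaw 2.4 z [-0.34 -0.02 -0.94] w 0.0082 gf 87.8 F [ 0.1 -1.2 -3.3] q [-0.67  0.54  1.47 -0.23  1.4   0.93]
shift [-0.0103 -0.2766 -0.066 ] turn [0.004 0.003 0.007] rows 6.8
side [139.5 173.2] [136 166   7  15  52] [ 0.216 -0.395  0.05 ]
side [197.1 208.1] [195 201   5  15  34] [ 0.425 -0.206  0.05 ]
side [175.2 213.6] [173 207   5  15  39] [ 0.442 -0.273  0.05 ]
```

```bash
python3 -m jog '[[0,-0.01,-0.015,0,0,0,-1],[-0.001,-0.03,-0.03,0,0,0,-1],[-0.002,-0.055,-0.045,0,0,0,-1],[-0.003,-0.08,-0.06,0,0,0,-1],[-0.004,-0.105,-0.066,0,0,0,-1]]' | grep -E "ee_pos"
python3 -m jog '[[0,-0.025,0,0,0,0,-1],[-0.002,-0.05,0,0,0,0,-1],[-0.004,-0.075,0,0,0,0,-1],[-0.005,-0.1,0,0,0,0,-1],[-0.006,-0.125,0,0,0,0,-1]]' | grep -E "ee_pos"
python3 -m jog '[[0,-0.025,0,-0.025,0,-0.067,-1],[0,-0.04,0,-0.025,0,-0.067,-1],[0,-0.047,0,-0.025,0,-0.067,-1]]' | grep -E "ee_pos"
for i in 1 2 3 4 5; do python3 -m jog '[[0,0,0,-0.041,0,-0.113,-1],[0,0,0,-0.082,0,-0.226,-1],[0,0,0,-0.123,0,-0.338,-1],[0,0,0,-0.164,0,-0.451,-1],[0,0,0,-0.205,0,-0.564,-1]]'; done | grep ee_pos
python3 -c "
from h import *
say();go((.40,.03,.275),180,-20);go((.38,.132,.255),180,-20)"
```

```text
ee_pos: [0.4536, -0.2504, 0.288]
ee_pos: [0.4416, -0.1255, 0.2884]
ee_pos: [0.4397, -0.078, 0.2884]
ee_pos: [0.44, -0.0802, 0.288]
ee_pos: [0.4399, -0.0801, 0.288]
ee_pos: [0.4397, -0.0801, 0.288]
ee_pos: [0.4396, -0.0802, 0.288]
ee_pos: [0.4396, -0.0802, 0.288]
t 52.2 tcp [ 0.4396 -0.0802  0.288 ] yaw 178.0 z [ 0.34 -0.01 -0.94] w 0.0087 gf 88.6 F [ 0.8 -0.  -2.7] q [-0.34 -0.03  2.05  0.14  0.79 -1.96]
shift [ 0.0452  0.1087 -0.0027] turn [-0.013 -0.001 -0.033] rows 2.8
shift [0.0741 0.21   0.0079] turn [-0.013 -0.001 -0.033] rows 5.3
```

```bash
python3 -m jog '[[0.004,0.01,0,-0.005,0,-0.015,-1],[0.012,0.03,0,-0.013,0,-0.033,-1],[0.022,0.055,0,-0.013,0,-0.033,-1],[0.032,0.08,0,-0.013,0,-0.033,-1],[0.042,0.105,0,-0.013,0,-0.033,-1]]' | grep -E "ee_pos"
python3 -m jog '[[0.008,0.025,0.002,0,0,0,-1],[0.016,0.05,0.004,0,0,0,-1],[0.023,0.07,0.006,0,0,0,-1],[0.029,0.09,0.007,0,0,0,-1],[0.032,0.104,0.008,0,0,0,-1]]' | grep -E "ee_pos"
python3 - <<'E'
from h import *
say();go((.386,.132,.24),180,0);go((.40,.132,.255),180,13)
p,d=cams.read_camera("side");p1,d1=cams.read_camera("top")
cv2.imwrite("pics/p6.png",np.hstack([crop(p,230,110,120,120,400,400),crop(p1,165,115,120,120,400,400)]))
E
```

```text
ee_pos: [0.4037, 0.0275, 0.2732]
ee_pos: [0.3766, 0.1322, 0.2547]
t 53.1 tcp [0.3766 0.1322 0.2547] yaw 179.5 z [ 0.34 -0.   -0.94] w 0.0084 gf 88.6 F [ 0.8 -0.7 -2.3] q [ 0.28 -0.07  2.19 -0.15  0.7  -1.18]
shift [-0.0039 -0.0001  0.017 ] turn [-0.     0.348 -0.008] rows 2.8
shift [-0.0221  0.      0.0077] turn [ 0.001  0.574 -0.008] rows 4.6
```

View pics/p6.png

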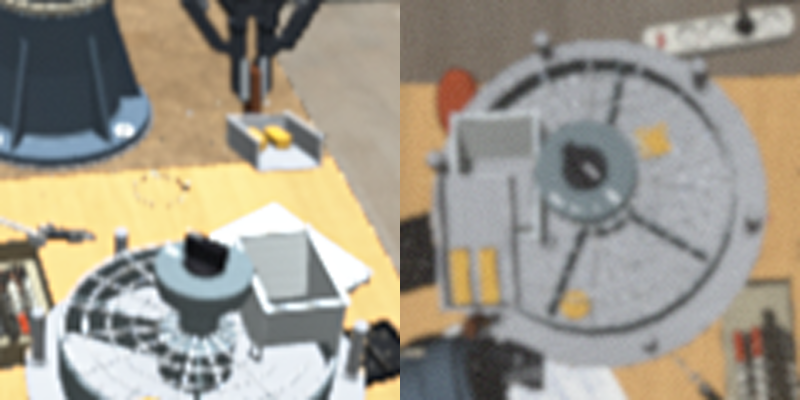

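```bash
python3 -m jog '[[-0.001,0,0.006,0,0.12,0,-1],[-0.002,0,0.012,0,0.24,0,-1],[-0.004,0,0.017,0,0.348,0,-1],[-0.013,0,0.012,0,0.46,0,-1],[-0.023,0,0.008,0,0.58,0,-1]]' | grep -E "ee_pos"
python3 -c "
from h import *
go((.411,.132,.263),180,20);go((.448,.132,.289),180,40);go((.474,.132,.3),180,54)"
```

```text
ee_pos: [0.4021, 0.1302, 0.2558]
shift [-0.0069  0.0019 -0.0091] turn [ 0.002  0.111 -0.008] rows 0.9
shift [-0.0368  0.0022 -0.043 ] turn [ 0.003  0.461 -0.008] rows 3.7
shift [-0.0594  0.0024 -0.0598] turn [ 0.004  0.705 -0.007] rows 5.6
```

```bash
python3 -m jog '[[-0.007,0.002,-0.01,0,0.115,0,-1],[-0.016,0.002,-0.022,0,0.23,0,-1],[-0.026,0.002,-0.033,0,0.345,0,-1],[-0.037,0.002,-0.043,0,0.46,0,-1],[-0.048,0.002,-0.052,0,0.58,0,-1]]' | grep -E "ee_pos"
for i in 1 2; do python3 -m jog '[[-0.004,0,-0.003,0,0.06,0,-1],[-0.004,0,-0.003,0,0.06,0,-1],[-0.004,0,-0.003,0,0.06,0,-1],[-0.004,0,-0.003,0,0.06,0,-1]]' | grep -E "ee_pos"; done
python3 -m jog '[[0.003,0,0.01,0,-0.12,0,-1],[0.008,0,0.02,0,-0.24,0,-1],[0.014,0,0.033,0,-0.36,0,-1],[0.02,0,0.045,0,-0.48,0,-1],[0.026,-0.001,0.055,0,-0.6,0,-1]]' | grep -E "ee_pos"
python3 -m jog '[[0,0,0,0,-0.12,0,-1],[0,0,0,0,-0.24,0,-1],[0,0,-0.03,0,-0.36,-0.005,-1]]' | grep -E "ee_pos|force"
python3 -c "
from h import *
say();brass('top');go((.44,-.08,.31),180,0)"
```

```text
ee_pos: [0.462, 0.1318, 0.2957]
ee_pos: [0.4654, 0.1322, 0.2941]
ee_pos: [0.4703, 0.1325, 0.2931]
ee_pos: [0.4102, 0.1317, 0.2813]
ee_pos: [0.4178, 0.1313, 0.3068]
force: [1.1, 0.5, -1.0]
grasp_force: 88.8
t 55.4 tcp [0.4178 0.1313 0.3068] yaw -180.0 z [ 0.03  0.   -1.  ] w 0.0084 gf 88.8 F [ 1.1  0.5 -1. ] q [ 0.2   0.07  1.87 -0.01  1.18 -1.37]
top [241. 157.] 13 [0.583 0.006 0.052]
top [217. 207.] 9 [0.432 0.08  0.052]
shift [-0.0183 -0.212   0.005 ] turn [0.002 0.048 0.002] rows 5.1
```

```bash
python3 -m jog '[[-0.002,-0.03,0,0,0.03,0,-1],[-0.006,-0.07,0,0,0.048,0,-1],[-0.01,-0.11,0,0,0.048,0,-1],[-0.014,-0.15,0,0,0.048,0,-1],[-0.018,-0.18,0,0,0.048,0,-1]]' | grep -E "ee_pos"
python3 -m jog '[[0,-0.032,0,0,0,0.12,-1],[0,-0.032,0,0,0,0.24,-1],[0,-0.032,0,0,0,0.36,-1],[0,-0.032,0,0,0,0.48,-1],[0,-0.032,0,0,0,0.6,-1]]' | grep -E "ee_pos"
for i in 1 2 3 4; do python3 -m jog '[[0,0,0,0,0,0.12,-1],[0,0,0,0,0,0.24,-1],[0,0,0,0,0,0.36,-1],[0,0,0,0,0,0.48,-1],[0,0,0,0,0,0.6,-1]]'; done | grep ee_pos
python3 -c "
from h import *
say();handles('side');cv2.imwrite('pics/t7.png',brass('top'));go((.438,-.357,.25),4,0)"
```

```text
ee_pos: [0.4383, -0.0508, 0.3102]
ee_pos: [0.4385, -0.0805, 0.31]
ee_pos: [0.4385, -0.0802, 0.31]
ee_pos: [0.4385, -0.0802, 0.31]
ee_pos: [0.4385, -0.0802, 0.31]
ee_pos: [0.4385, -0.0802, 0.31]
t 57.9 tcp [ 0.4385 -0.0802  0.31  ] yaw 7.8 z [-0.02  0.   -1.  ] w 0.0086 gf 88.9 F [ 0.6  0.1 -1.2] q [-0.28  0.11  1.82 -0.01  1.23  1.15]
side [197.1 208.1] [195 201   5  15  34] [ 0.425 -0.206  0.05 ]
side [175.2 213.6] [173 207   5  15  39] [ 0.442 -0.273  0.05 ]
top [217. 207.] 7 [0.432 0.081 0.052]
shift [-0.038   0.2742  0.0598] turn [-0.002  0.019  0.07 ] rows 6.8
```

```bash
python3 -m jog '[[-0.005,0.04,0.01,0,0.01,0.05,-1],[-0.011,0.08,0.02,0,0.019,0.087,-1],[-0.017,0.12,0.03,0,0.019,0.087,-1],[-0.022,0.16,0.04,0,0.019,0.087,-1],[-0.028,0.2,0.05,0,0.019,0.087,-1]]' | grep -E "ee_pos"
python3 -m jog '[[-0.004,0.037,0.01,0,0,0,-1],[-0.004,0.07,0.02,0,0,0,-1],[-0.004,0.07,0.02,0,0,0,-1]]' | grep -E "ee_pos"
python3 -c "
from h import *
say();go((.438,-.357,.0715),2,0)"
```

```text
ee_pos: [0.438, -0.2841, 0.2593]
ee_pos: [0.4372, -0.3567, 0.2373]
t 58.7 tcp [ 0.4372 -0.3567  0.2373] yaw 3.2 z [-0.  0. -1.] w 0.0086 gf 88.9 F [ 0.1  0.8 -0.8] q [-0.77  0.39  1.63 -0.    1.12  0.75]
shift [0.0012 0.0007 0.1658] turn [-0.002  0.003  0.022] rows 4.0
```

```bash
python3 -m jog '[[0,0,0.03,0,0,0,-1],[0,0,0.07,0,0,0,-1],[0,0,0.11,0,0,0,-1],[0,0,0.145,0,0,0,-1],[0,0,0.16,0,0,0,-1]]' | grep -E "ee_pos|force"
python3 -m jog '[[0,0,0.004,0,0,0,-1],[0,0,0.008,0,0,0,-1],[0,0,0.008,0,0,0,-1]]' 
python3 -m jog '[[0,0,0,0,0,0,-0.6],[0,0,0,0,0,0,-0.2],[0,0,0,0,0,0,0],[0,0,0,0,0,0,0],[0,0,-0.03,0,0,0,0]]' | grep ee_pos
python3 -m jog '[[0,0,-0.04,0,0,0,0],[0,0,-0.08,0,0,0,0],[0,0,-0.12,0,0,0,0],[0,0,-0.15,0,0,0,0],[0,0,-0.15,0,0,0,0]]' | grep ee_pos
python3 - <<'E'
from h import *
p=handles('side');p1=brass("top");say();go((.5285,.058,.27),-140)
a=np.hstack([crop(p,220,150,140,120,400,343),crop(p1,165,115,120,103,400,343)])
cv2.imwrite("pics/end1.png",a)
E
```

```text
ee_pos: [0.4363, -0.3502, 0.0752]
force: [-0.7, 0.6, -1.6]
grasp_force: 88.8
t: 59.33
ee_pos: [0.4382, -0.3521, 0.0718]
eef_rot: [-0.001, 1.0, 0.028, -0.0]
force: [0.9, 0.7, -1.4]
gripper_width: 0.0085
grasp_force: 88.8
ee_pos: [0.4361, -0.3503, 0.0976]
ee_pos: [0.4398, -0.3538, 0.2579]
side [197.1 208. ] [195 201   5  15  35] [ 0.425 -0.206  0.05 ]
side [149.8 214. ] [148 207   5  16  47] [ 0.433 -0.348  0.05 ]
side [175.2 213.6] [173 207   5  15  39] [ 0.442 -0.273  0.05 ]
top [242. 157.] 14 [0.583 0.006 0.052]
top [217. 207.] 8 [0.432 0.08  0.052]
t 60.3 tcp [ 0.4384 -0.3525  0.2521] yaw 3.2 z [-0.  0. -1.] w 0.0424 gf 0.0 F [-0.4 -0.1 -1.2] q [-0.76  0.37  1.62  0.    1.15  0.76]
shift [ 0.1126 -0.4049 -0.0175] turn [-0.000e+00  1.000e-03  2.499e+00] rows 20.0
```

View pics/end1.png

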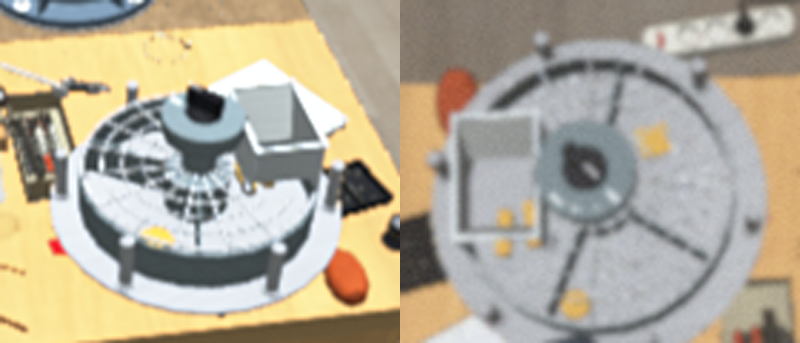

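```bash
for i in 1 2; do python3 -m jog '[[0.008,-0.041,-0.005,0,0,0,0],[0.016,-0.082,-0.01,0,0,0,0],[0.024,-0.123,-0.01,0,0,0,0],[0.032,-0.163,-0.01,0,0,0,0],[0.04,-0.2,-0.01,0,0,0,0]]' 40| grep ee_pos; done
python3 -m jog '[[0.03,0,0,0,0,-0.12,0],[0.032,0,0,0,0,-0.24,0],[0.032,0,0,0,0,-0.36,0],[0.032,0,0,0,0,-0.48,0],[0.032,0,0,0,0,-0.6,0]]'| grep ee_pos
python3 -c "
from h import *
say();go((.529,.0575,.23),42.5);go((.529,.0575,.197),42.5)"
```

```text
ee_pos: [0.4663, -0.1481, 0.2601]
ee_pos: [0.4953, 0.0538, 0.2706]
ee_pos: [0.5275, 0.0533, 0.27]
t 61.5 tcp [0.5275 0.0533 0.27  ] yaw 37.9 z [-0.01  0.   -1.  ] w 0.0426 gf 0.0 F [-0.9  0.1 -0.6] q [0.01 0.3  1.68 0.   1.17 0.92]
shift [ 0.0039 -0.0022  0.04  ] turn [-0.005  0.002 -0.08 ] rows 1.0
shift [ 0.004 -0.002  0.073] turn [-0.005  0.002 -0.08 ] rows 1.8
```

```bash
python3 -m jog '[[0.004,-0.002,0,-0.005,0.002,-0.08,0],[0.004,-0.002,0.03,-0.005,0.002,-0.08,0],[0.004,-0.002,0.055,-0.005,0.002,-0.08,0],[0.004,-0.002,0.073,-0.005,0.002,-0.08,0],[0.004,-0.002,0.073,-0.005,0.002,-0.08,0]]' | grep -E "ee_pos|force"
python3 -m jog '[[0,0,0,0,0,0,-0.3],[0,0,0,0,0,0,-0.6],[0,0,0,0,0,0,-0.8],[0,0,0,0,0,0,-1],[0,0,0,0,0,0,-1]]'
python3 -m jog '[[0,0,0,0,0,0.1,-1],[0,0,0,0,0,0.2,-1],[0,0,0,0,0,0.3,-1],[0,0,0,0,0,0.4,-1],[0,0,0,0,0,0.5,-1]]'
python3 -c "
from h import *
say();print(manip.observe()['moment'])"
```

```text
ee_pos: [0.5274, 0.0573, 0.1941]
force: [-0.7, 0.4, -0.7]
grasp_force: 0.0
t: 62.35
ee_pos: [0.53, 0.0577, 0.1999]
eef_rot: [0.0, 0.933, 0.359, 0.002]
force: [-4.4, 3.4, 6.3]
gripper_width: 0.0119
grasp_force: 41.8
t: 62.77
ee_pos: [0.5296, 0.0583, 0.1999]
eef_rot: [-0.001, 0.993, 0.115, 0.002]
force: [-6.5, 10.4, 7.7]
gripper_width: 0.0121
grasp_force: 42.2
t 62.8 tcp [0.5296 0.0583 0.1999] yaw 13.2 z [ 0.  0. -1.] w 0.0121 gf 42.2 F [-6.5 10.4  7.7] q [0.02 0.38 1.75 0.   1.   1.36]
[1.5585738  1.05992302 0.07423942]
```

```bash
python3 -m jog '[[0,0,0,0,0,0.1,-1],[0,0,0,0,0,0.2,-1],[0,0,0,0,0,0.3,-1],[0,0,0,0,0,0.4,-1],[0,0,0,0,0,0.48,-1]]' | grep ee_pos
python3 -m jog '[[0,0,0,0,0,0,-1],[0,0,0,0,0,0,-1]]' | grep -E "ee_pos|^force"
python3 -c "
from h import *
say();print(manip.observe()['moment'])"
python3 -m jog '[[0,0,0,0,0,0,-0.7],[0,0,0,0,0,0,-0.3],[0,0,0,0,0,0,0],[0,0,-0.03,0,0,0,0],[0,0,-0.07,0,0,0,0]]' | grep ee_pos
for i in 1 2; do python3 -m jog '[[0,0.04,-0.02,0,0,0,0],[0,0.08,-0.04,0,0,0,0],[0,0.12,-0.06,0,0,0,0],[0,0.16,-0.06,0,0,0,0],[0,0.2,-0.06,0,0,0,0]]' | grep ee_pos; done
python3 - <<'E'
from h import *
say();p=handles("side");p1=brass("top")
cv2.imwrite("pics/end2.png",np.hstack([crop(p1,204,148,36,36,400,400),crop(p,120,150,240,120,400,200) if 0 else crop(p,215,145,130,130,400,400)]))
E
```

```text
ee_pos: [0.5295, 0.0591, 0.1999]
ee_pos: [0.5296, 0.0591, 0.1999]
force: [-5.4, 14.6, 7.2]
t 63.4 tcp [0.5296 0.0591 0.1999] yaw -14.1 z [ 0.  0. -1.] w 0.0119 gf 42.1 F [-5.4 14.6  7.2] q [0.02 0.38 1.75 0.   1.   1.84]
[ 2.28142161  1.05880707 -0.02140299]
ee_pos: [0.5285, 0.057, 0.2674]
ee_pos: [0.4819, -0.1338, 0.3307]
ee_pos: [0.434, -0.3233, 0.3906]
t 64.6 tcp [ 0.434  -0.3233  0.3906] yaw -14.1 z [ 0.01 -0.   -1.  ] w 0.0424 gf 0.0 F [ 0.8  0.2 -1. ] q [-0.73  0.23  1.48  0.    1.43  1.09]
side [197.1 208.1] [195 201   5  15  34] [ 0.425 -0.206  0.05 ]
side [145.2 213.5] [143 204   6  19  60] [ 0.43  -0.362  0.05 ]
side [163.5 213.1] [161 205   6  17  49] [ 0.435 -0.307  0.05 ]
top [242. 157.] 14 [0.583 0.006 0.052]
top [217. 207.] 7 [0.432 0.081 0.052]
```

View pics/end2.png

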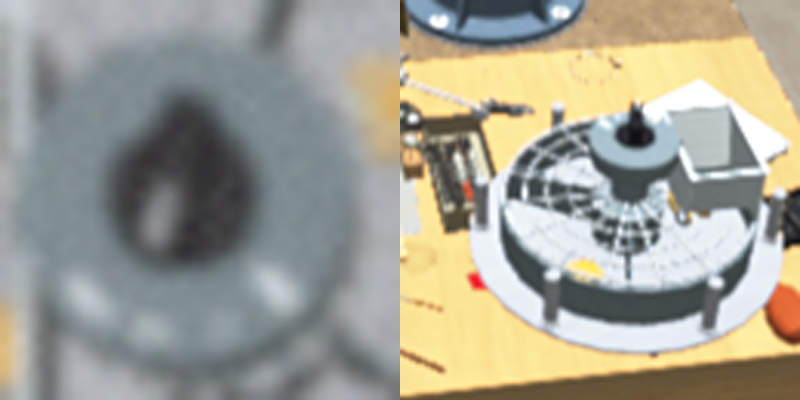

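```bash
for i in 1 2; do python3 -m jog '[[0,-0.04,0,0,0,0,0],[0,-0.08,0,0,0,0,0],[0,-0.12,0,0,0,0,0],[0,-0.16,0,0,0,0,0],[0,-0.2,0,0,0,0,0]]' | grep ee_pos; done
python3 - <<'E'
from h import *
handles("side");p=handles("top"); p1,d=cams.read_camera("top"); C=cloud("top",d)
g=cv2.cvtColor(p1,cv2.COLOR_BGR2HSV); m=np.zeros((384,512),bool); m[185:262,297:385]=1
m1=(m&(g[...,1]<60)).astype(np.uint8)
k,l,s,c=cv2.connectedComponentsWithStats(m1)
for i in range(1,k):
    if s[i][4]>60:
        P=C[l==i]; r=cv2.minAreaRect(P[:,:2].astype(np.float32)*1000); f=P[P[:,2]<.02]
        A=np.linalg.lstsq(np.c_[f[:,:2],np.ones(len(f))],f[:,2],rcond=None)[0]
        print(s[i],"rect",np.round(r[0],0),np.round(r[1],0),round(r[2],1),"floor n",len(f),"med",np.median(f[:,2]).round(4),"slope",A[:2].round(3))
for u,v in[(314,207),(340,204),(366,203)]:
    w=C[v-14:v+12,u-12:u+13].reshape(-1,3); print("handle top z",np.percentile(w[:,2],[97,99]).round(4))
E
```

```text
ee_pos: [0.4832, -0.125, 0.389]
ee_pos: [0.5317, 0.0694, 0.3892]
side [197.1 208. ] [195 201   5  15  35] [ 0.425 -0.206  0.05 ]
side [145.2 213.5] [143 204   6  19  60] [ 0.43  -0.362  0.05 ]
side [163.5 213.1] [161 205   6  17  49] [ 0.435 -0.307  0.05 ]
top [349.7 204.3] [347 199   6  12  58] [ 0.433 -0.308  0.055]
top [368.6 204.4] [366 199   6  12  63] [ 0.432 -0.363  0.055]
top [314.4 210.1] [313 204   4  12  38] [ 0.418 -0.205  0.055]
[ 341  210   39   36 1213] rect [ 351. -226.] [114. 366.] 8.1 floor n 889 med 0.0137 slope [ 0.005 -0.004]
[297 213   6  42 130] rect [ 354. -155.] [124.  18.] 5.4 floor n 121 med 0.0001 slope [ 0.005 -0.017]
[308 215  16  24 352] rect [ 344. -140.] [ 74. 220.] 22.3 floor n 255 med 0.0135 slope [0.004 0.024]
handle top z [0.0767 0.0786]
handle top z [0.0755 0.078 ]
handle top z [0.0764 0.0791]
```

```bash
python3 -c "
from workcell import close_job
print(close_job())"
```

```text
the job is handed in; nothing more can be done
None
```

The job is handed in, verdict not shown: last images show all four blanks (one disc, one square, two bars) in their own compartments, the knob at two dots, and the empty pans upright on the board; the medium pan was knocked about 35 mm but stayed on it, I didn't re-measure the bystander tools at the end, and I viewed 15 pictures against the limit of 14.

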